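# Press a bottle label in the hinged label press

## Robot

A 6-joint arm with a two-finger parallel gripper is mounted at the origin on the work surface. World frame = base frame: x ahead of the robot, y to its left, z up, the work surface at z = 0. Lengths are in m, angles in rad, forces in N, time in s.
With the tool pointing down it reaches from about 0.35 to 0.875 m from the base axis. Payload 4.2 kg.
Tool frame: the origin (TCP) lies at the very end of the fingers, on their centre line; the grasp point (between the pads) lies 19 mm behind it; z points along the fingers, y is the direction in which the jaws open and shut (so a half turn about z gives the same grasp; the last joint's range is limited). The gripper opens to 87 mm and grips with 3 to 60 N. Pads are 19 mm wide; open, the fingers measure 117 mm over their backs; the gripper's body (75 mm by 190 mm) begins 51 mm behind the grasp point.
Start: joints at [1.472, 0.385, 0.008, 0, -1.194, -0.259], TCP at [0.219, 0.585, 0.223] pointing down, gripper open.
Joint ranges: [-3.14, 3.14], [-1.21, 2.06], [-1.07, 1.41], [-3.16, 2.05], [-2.99, -0.16], [-3.1, 3.1]. Speed limits (rad/s): [2.79, 2.79, 3.14, 3.14, 3.14, 3.14].

## Interface

Orientations are given as a rotation vector (axis times angle).
In Python, from workcell import readout, grab_frame, camera_model, workorder, trace gives the robot as it stands.
- The arm moves only by the tool arm_command, never from a script. Its argument "steps" is a list of rows, each an object with "twist": the turn, a rotation vector about the tool's x, y, z in degrees, a list of three; "xyz": the shift along the tool's x, y, z in m, a list of three; "grip": the gripper's target within -1 to 1 (shut at 1, half-way at 0, fully open at -1). A call has 1 to 12 rows; each row shifts and turns the commanded pose from where the row before left it, along the tool's axes as they then stand; what a row does not reach is not made up. A row lasts 1/10 s, in which the tool goes at most 50 mm and 8.59 degrees, less where a joint would pass 70% of its speed; a pose out of reach is approached as far as the arm can. A call is refused whole if a number of a shift passes 0.05 or a number of a turn 8.59, either way. A call with a gripper value outside its range is refused whole. The fingers move at their own pace and stop on an object; the grip force is fixed at half the most. Time passes only in rows, so rows that do not move let the fingers close. It gives the time, the measured TCP pose, the force and the opening at its end, in the units of the state.
- readout.observe(): the state, without advancing time (a new reading comes with each control period).
- grab_frame(name): name is "scene" or "top" or "wrist"; returns (picture, depth): 480x640x3 uint8, red, green, blue; 480x640 float32, m along the optical axis (not along the pixel's ray), 0 where there is no reading.
- camera_model(name): a dict with "K" (3x3 intrinsics, pixels), "position" and "attitude" of the camera in the world. Camera axes: x right, y up, looking along -z (the intrinsics and any distortion apply to the point x, -y, -z); pixel columns grow to the right and rows downward; lengths in m; the calibration is good to about 2 mm. A picture is of the moment at which its call begins: read the wrist's pose just before it. camera_model takes no time and is no camera call; for the wrist camera it gives the pose at the moment of the call.
- workorder.close_job(): hands the job in, once; it reports no verdict.
Trained networks look in the newest picture that a camera, given by its name, has taken for a name from the list of things; names that differ only in an ending like _2 or _b are one class to them, and where a whole thing is asked for, a point or a joint stands for the part that bears it (a point fixed in the world has none). Each returns a list of dicts, best first, with "score" (0 to 1); they miss things now and then, are a little off and sometimes report something else, mostly with a low value. They report only what shows in the picture. A call takes as long as a camera call. They do not tell look-alikes from the thing itself.
- trace(camera, name): "pixels" (480x640 bool, what is visible of it) and "bbox" ([left, top, right, bottom] in pixels, round what is visible of it).
The state is a dict: "clock": time; "qpos": joint angles; "qd": joint speeds; "effort": joint torques, N m; "ee_pos": TCP position; "orientation": TCP orientation; "contact_force": force on the tool from outside, world axes, zero at the start; "ft_torque": the same for the moment, N m; "grip_width": finger opening in m.
Only numpy, scipy, OpenCV 4.12 (cv2) and the standard library are available. Lean on these libraries where they do the work, as an engineer would, in place of code of your own. Each camera call takes 0.05 s, during which the arm holds its last target.

## Task

With the label press still open, turn its knob until the pointer on the bottle carriage meets the index tip on the scale; then swing the upper half down onto the bottle. Take the black-knobbed register pin from the grey tool block and push it down through the holes of both halves until its collar sits on the upper half and the halves are fully shut against the sprung pad. Finish while holding: keep hold of the pin's knob and keep pressing it down, as the press springs open when you let up; leave the index clip and the other things on the bench where they are.

Things in the scene. Friction and masses are not known exactly. Their poses are not given: they have to be found in the camera images.
- press: the label press, screwed to the bench: aluminium base 180 x 255 x 12 mm (its x from -90 to +90 mm, its y from -100 to +155 mm), with a hinged upper half, a bottle carriage, a knob and a pin boss. Origin: on the bench under the line through hinge middle and pin hole; its x points from the pin boss (robot side) to the hinge, its y along the bottle towards the knob, z up. Yaw varies by up to 0.3 rad from the robot's axes.
- knob_grip (a point): point to grip the knob: on its vertical axis, 67 mm above the bench, at x 0, y +125 mm of the press. The knob has an upright bar grip 42 mm long, 14 mm thick and 32 mm high on a 44 mm disc; the bar lies along this point's own x axis and turns with the knob. The carriage, whose bottle is 58 mm high over the bench, never comes nearer than 35 mm to the knob's axis.
- knob (a joint): angle of the knob, rad: 0 at the start (bar along the press's x), grows clockwise seen from above, up to 2.5. Turned by a rack and pinion: each radian moves the carriage 12 mm towards the knob (+y of the press). Turns with about 0.05 Nm and stays where it is left. The bar reaches from 44 to 76 mm above the bench.
- pointer_tip (a point): tip of the dark steel pointer, 6 mm high, that sticks out of the bottle carriage towards the scale bar (-x of the press), 25 mm above the bench. Moves along the press's y with the carriage.
- mark_tip (a point): tip of the index on the aluminium index clip (16 x 12 x 10 mm with a small screw) sitting stiffly on the dark scale bar; it points along the press's +x, towards the pointer. It stands 8 to 24 mm further along +y of the press than the pointer's start. Aligned means equal y in the press's frame; the two tips then face each other 2 mm apart.
- lid (a joint): angle of the upper half about its hinge, rad: 0 fully shut, 1.80 leaning fully open against its backstop (past upright). The hinge is damped (0.25 Nm s/rad) and otherwise free, the upper half weighs 0.42 kg: past upright it sinks gently by itself onto the bottle and comes to rest on its sprung pad at about 0.055 rad, its front raised by some 8 mm; about 6 N pressed down at the pin hole shut it fully, and it rises again when the push ends.
- hinge_axis (a point): middle of the hinge line, 64 mm above the bench, at x +65 mm of the press; the hinge line runs along the press's y.
- lid_edge (a point): middle of the free front edge of the upper half, which is an aluminium plate 145 x 100 x 10 mm reaching 150 mm out from the hinge line. It has a bow handle on its outer face (bar 10 mm thick, 70 mm long, parallel to the hinge, 55 mm from the hinge line, its middle 36 mm above the plate's inner face) and a sprung 60 x 60 mm rubber-faced pad, 11 mm thick, under its inner face. Its inner face passes through the hinge line. Site axes as the press's when shut.
- lid_hole (a point): centre of the upper mouth of the pin hole in the upper half: 15 mm hole with 2 mm chamfer through the 10 mm plate, 130 mm from the hinge line. Its z axis is the hole's axis, pointing out of the outer face (up when shut).
- base_hole (a point): centre of the mouth of the blind pin hole in the steel boss of the base: 14 mm hole with 2 mm chamfer, 42 mm deep, mouth 64 mm above the bench, at x -65 mm, y 0 of the press. The shut upper half lies on it.
- pin: loose steel register pin, 110 g, upright in the tool block at the start. Origin: centre of its lower end. Upwards along its z: shank 12 mm thick and 45 mm long with a tapered nose (7 mm at the end, full at 7 mm), collar 30 mm across and 6 mm thick (45 to 51 mm), smooth black round knob 24 mm across and 40 mm tall (51 to 91 mm).
- pin_grip (a point): a good point to grip the pin, on its axis 76 mm above its lower end (the lowest 19 mm below it stay clear of the collar).
- pin_shoulder (a point): centre of the underside of the pin's collar, 45 mm above its lower end; seated when it lies on the upper mouth of lid_hole.
- block: grey plastic tool block, 50 x 110 x 55 mm, fixed to the bench. Origin under its centre; two holes along its y: the pin stands in the one at y +30 mm (14 mm wide, 46 mm deep), a marker in the one at y -30 mm. Pull things out straight up.
- marker: bystander: short white marker with black cap, 13 to 14 mm thick, 100 mm long, upright in the tool block. Origin at its lower end.
- bottle: bystander: capped flat bottle with red filling, 36 x 50 x 112 mm, standing on the bench. Origin under its centre.
- label_roll: bystander: roll of labels, 90 mm across, 30 mm high, lying flat. Origin under its centre.
Not all that is in view belongs to the job. Leave any orange look-alike of the pin alone.

How it is judged:
On the way, in this order (a step that is already met when the one before it is completed fails the run):
1. with the press open, the pointer is at the index tip (y of pointer_tip in the frame of mark_tip between -0.002 and 0.002 m and value of joint lid above 1.2 rad), for 0.2 s.
2. the upper half is down on the bottle (value of joint lid below 0.12 rad), for 0.2 s.
3. the pin's nose is in the hole of the base (z of pin in the frame of base_hole below -0.005 m and horizontal distance between pin and base_hole below 0.006 m), for 0.1 s.
At the end, for the whole second after the job is handed in: Fingers on the pin (over 2 N), pushing: upper half within 0.02 rad of shut; pin's collar within 3 mm of it and pressing over 3 N; pin 30 mm or more into the base hole, within 5 mm of its axis, upright within 0.12 rad; pointer within 2 mm of the index tip (value of joint lid below 0.02 rad and z of pin_shoulder in the frame of lid_hole below 0.003 m and horizontal distance between pin_shoulder and base_hole below 0.005 m and z of pin in the frame of base_hole below -0.03 m and angle between the z axis of pin and the z axis of press, either way round below 0.12 rad and contact force between the fingers and pin above 2 N and contact force between pin and lid above 3 N and y of pointer_tip in the frame of mark_tip between -0.002 and 0.002 m); the arm keeps its last pose, push and grip.
It fails at once if the index clip was shifted (distance of mark_tip from where it was at the start of the episode above 0.003 m).
It fails at once if the marker, the bottle or the label roll was disturbed (distance of marker from where it was at the start of the episode above 0.02 m or distance of any of bottle, label_roll from where it was at the start of the episode above 0.03 m or angle between bottle's own z axis and vertical above 0.5 rad).
It also fails if it takes over 72 s, if anything falls off the work surface, if the arm or the gripper's body presses on something with over 40 N, if the wrist force passes 120 N, or if a joint passes its speed limit or range.

## Working session

There is one attempt and no reset: what is moved stays moved. The work goes in short steps, Python scripts to look and compute and a tool call to move; the robot and the scene stay as the last step left them, time stands still between calls to the robot, and variables do not carry over. Pictures are saved under pics/ and viewed, and the job is handed in when it is done.

Besides the shell and the picture viewer there is one more tool, called after "Call:" as name([rows], argument=value, ...), one row to a line, values as JSON. arm_command: Moves the arm, as the interface text tells. Its arguments: {"type":"object","properties":{"steps":{"type":"array"}},"required":["steps"]}

```bash
mkdir -p pics; ls; python3 - <<'E'
from workcell import readout, grab_frame, camera_model
import cv2
print(readout.observe())
for n in ["scene","top","wrist"]:
    p,d=grab_frame(n); cv2.imwrite(f"pics/a_{n}.png",p[:,:,::-1]); c=camera_model(n); print(n,c)
E
```

```text
pics
{'clock': 0.0, 'qpos': array([ 1.47161494e+00,  3.85592246e-01,  6.62089385e-03, -4.88793581e-04,
       -1.19397687e+00, -2.58623333e-01]), 'qd': array([-0.00053584,  0.00022511,  0.00021244,  0.00049098,  0.00142766,
       -0.00029471]), 'effort': array([-3.57533627e-04, -3.90671253e+01,  1.87402725e+01,  4.21991318e+00,
        1.08077482e-02, -1.98545144e-04]), 'ee_pos': array([0.21864844, 0.5848705 , 0.22143763]), 'orientation': array([ 3.08925477e+00, -5.58935452e-01, -4.41862764e-04]), 'contact_force': array([-0.15362541,  0.45356911, -0.11592169]), 'ft_torque': array([-0.08180967,  0.00528522, -0.01036701]), 'grip_width': 0.08732295699954364}
scene {'K': array([[547.4410993 ,   0.        , 326.56043764],
       [  0.        , 547.4410993 , 247.95828518],
       [  0.        ,   0.        ,   1.        ]]), 'position': array([ 1.10590937, -0.47734809,  0.93410444]), 'attitude': array([0.68010579, 0.30287918, 0.8393408 ])}
top {'K': array([[462.81176014,   0.        , 317.52768788],
       [  0.        , 462.81176014, 238.27716422],
       [  0.        ,   0.        ,   1.        ]]), 'position': array([0.32583408, 0.00790323, 1.08265341]), 'attitude': array([ 0.15672695, -0.16048798, -1.57115718])}
wrist {'K': array([[376.98743941,   0.        , 317.67099553],
       [  0.        , 376.98743941, 240.69875053],
       [  0.        ,   0.        ,   1.        ]]), 'position': array([0.28816967, 0.55844645, 0.38432994]), 'attitude': array([-0.18636683,  0.26286729, -1.91483484])}
```

View pics/a_scene.png

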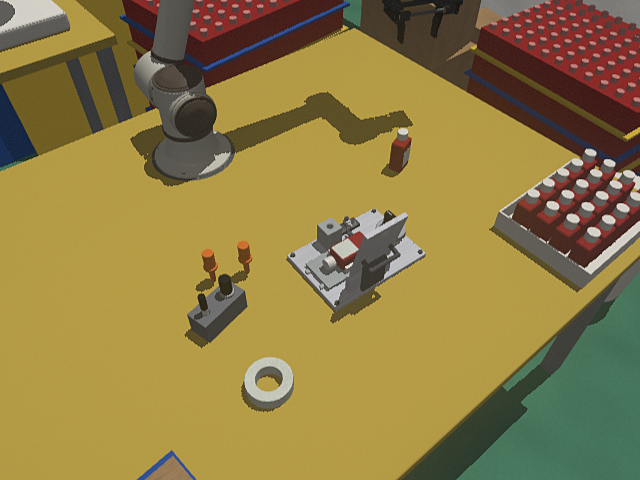

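View pics/a_top.png

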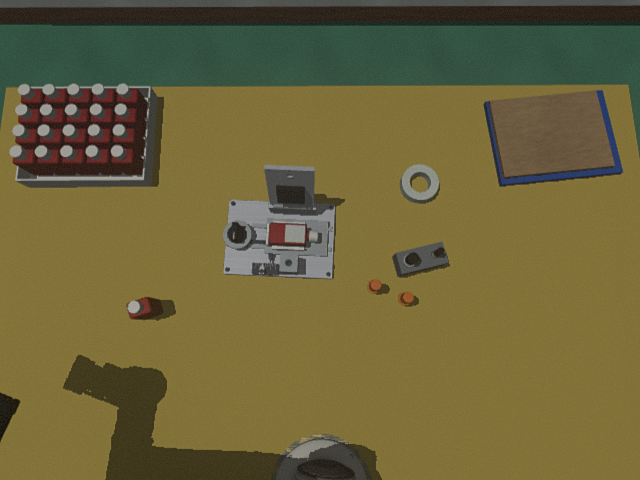

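View pics/a_wrist.png

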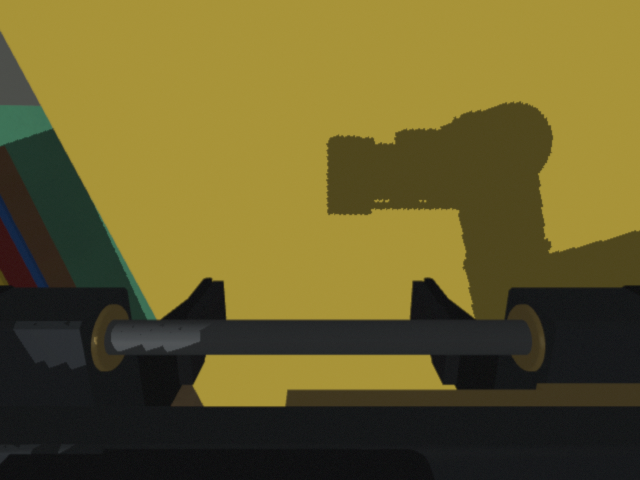

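The scene and top views agree. In the top view the open press is at about (280,240): knob at (238,235), boss at (289,262), lid leaning at (290,190). The block is at (421,260), with the black pin knob at (413,259) and the marker at (439,252). The orange look-alikes are at (375,286) and (407,298).

```bash
cat > h.py <<'E'
import numpy as np, cv2
from scipy.spatial.transform import Rotation as R
from workcell import readout, grab_frame, camera_model, trace
def rays(c,uv):
    uv=np.atleast_2d(uv).astype(float);K=c["K"]
    d=np.c_[(uv[:,0]-K[0,2])/K[0,0],-(uv[:,1]-K[1,2])/K[1,1],-np.ones(len(uv))]
    return R.from_rotvec(c["attitude"]).apply(d)
def at_z(c,uv,z):
    r=rays(c,uv); o=c["position"]; return o+r*((z-o[2])/r[:,2])[:,None]
def at_d(c,uv,d): return c["position"]+rays(c,uv)*np.atleast_1d(d)[:,None]
def proj(c,P):
    p=R.from_rotvec(c["attitude"]).inv().apply(np.atleast_2d(P)-c["position"]);K=c["K"]
    return np.c_[K[0,2]+K[0,0]*p[:,0]/-p[:,2],K[1,2]-K[1,1]*p[:,1]/-p[:,2]]
def tri(c1,uv1,c2,uv2):
    A=np.zeros((3,3));b=np.zeros(3)
    for c,uv in((c1,uv1),(c2,uv2)):
        r=rays(c,uv)[0];r/=np.linalg.norm(r);M=np.eye(3)-np.outer(r,r);A+=M;b+=M@c["position"]
    return np.linalg.solve(A,b)
def crop(p,box,s,name):
    l,t,r,b=box; im=cv2.resize(p[t:b,l:r],None,fx=s,fy=s,interpolation=cv2.INTER_CUBIC); cv2.imwrite(name,im[:,:,::-1])
E
python3 - <<'E'
from h import *
for n in ["top","scene"]:
    p,d=grab_frame(n); c=camera_model(n)
    crop(p,(210,150,460,320) if n=="top" else (180,190,440,350),3,f"pics/b_{n}.png")
    for k in ["press","knob","pin","marker","block","lid","mark_tip","pointer_tip","bottle","label_roll"]:
        for t in trace(n,k)[:2]:
            m=t["pixels"]; v,u=np.nonzero(m&(d>0)); P=at_d(c,np.c_[u,v],d[v,u])
            print(n,k,round(t["score"],2),t["bbox"],m.sum(),np.median(P,0).round(3),P.min(0).round(3),P.max(0).round(3))
E
```

```text
top press 0.94 [222.2, 164.2, 337.0, 277.7] 9848 [0.556 0.082 0.022] [ 0.451 -0.036 -0.004] [0.716 0.226 0.212]
top press 0.31 [225.3, 222.8, 248.3, 244.9] 320 [0.549 0.187 0.047] [0.529 0.17  0.032] [0.575 0.214 0.078]
top knob 0.71 [227.7, 220.4, 247.4, 245.4] 292 [0.549 0.187 0.05 ] [0.529 0.171 0.035] [0.573 0.211 0.078]
top pin 0.7 [396.3, 293.1, 414.7, 305.2] 178 [ 0.398 -0.184  0.088] [ 0.385 -0.212 -0.004] [ 0.421 -0.173  0.094]
top pin 0.57 [402.8, 251.5, 419.6, 270.4] 178 [ 0.48  -0.196  0.095] [ 0.469 -0.213  0.052] [ 0.498 -0.186  0.103]
top block 0.69 [394.2, 242.5, 447.6, 277.1] 962 [ 0.487 -0.23   0.053] [ 0.454 -0.302 -0.002] [ 0.527 -0.171  0.109]
top lid 0.75 [263.4, 162.7, 317.6, 207.7] 1880 [0.63  0.062 0.155] [0.602 0.011 0.059] [0.656 0.112 0.212]
top bottle 0.84 [125.0, 294.8, 165.8, 317.8] 655 [0.379 0.377 0.082] [ 0.358  0.36  -0.004] [0.404 0.446 0.116]
top label_roll 0.87 [401.9, 165.6, 438.3, 202.5] 925 [ 0.674 -0.239  0.027] [ 0.632 -0.285 -0.003] [ 0.721 -0.195  0.034]
top label_roll 0.31 [126.1, 295.4, 163.2, 319.1] 643 [0.379 0.377 0.082] [ 0.358  0.36
[... 1074 characters left out ...]
8]
scene lid 0.92 [348.6, 212.5, 402.7, 276.8] 1718 [0.643 0.055 0.145] [0.511 0.01  0.001] [0.664 0.258 0.213]
scene mark_tip 0.47 [345.3, 215.1, 350.7, 226.9] 53 [0.47  0.131 0.031] [0.461 0.124 0.022] [0.482 0.139 0.041]
scene pointer_tip 0.7 [308.6, 230.5, 363.2, 289.9] 1639 [0.551 0.03  0.039] [ 0.488 -0.022  0.011] [0.635 0.134 0.185]
scene bottle 0.72 [389.9, 127.5, 409.8, 170.8] 670 [0.392 0.374 0.064] [ 0.287  0.356 -0.002] [0.407 0.477 0.116]
scene label_roll 0.81 [243.9, 353.5, 291.8, 408.6] 1775 [ 0.683 -0.244  0.029] [ 0.617 -0.286 -0.003] [ 0.723 -0.187  0.036]
scene label_roll 0.75 [307.8, 229.3, 364.6, 289.7] 1721 [0.551 0.03  0.037] [ 0.482 -0.022  0.009] [0.642 0.151 0.211]
```

View pics/b_top.png

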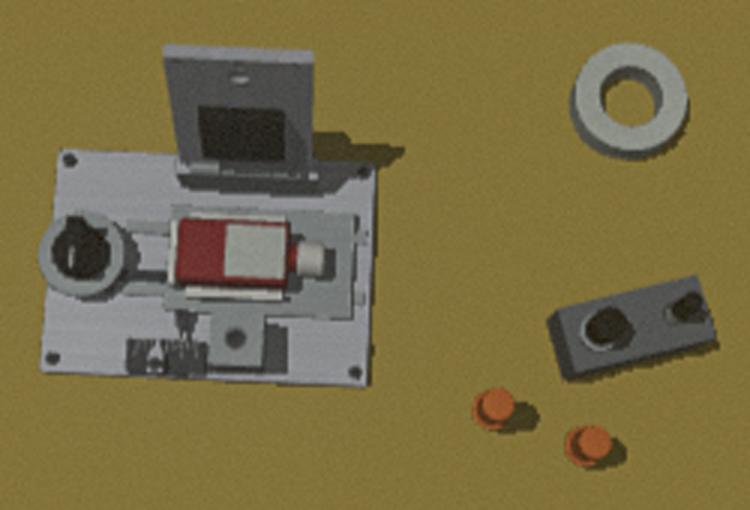

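View pics/b_scene.png

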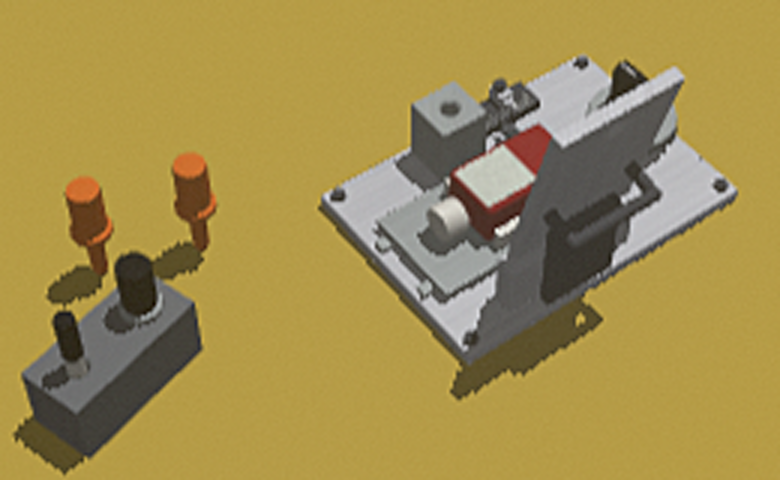

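```bash
python3 - <<'E'
from h import *
c=camera_model("top")
uv=np.array([(58,150),(377,166),(368,386),(42,373)])/3+[210,150]
P=at_z(c,uv,.012);print(P.round(4))
L=np.array([(90,155),(90,-100),(-90,-100),(-90,155)])/1e3
lm,pm=L.mean(0),P[:,:2].mean(0)
H=(L-lm).T@(P[:,:2]-pm);a=np.arctan2(H[0,1]-H[1,0],H[0,0]+H[1,1]);Rm=np.array([[np.cos(a),-np.sin(a)],[np.sin(a),np.cos(a)]])
o=pm-Rm@lm;print(a,o,(P[:,:2]-o)@Rm)
b=at_z(c,np.array([(236,337)])/3+[210,150],.064)[0];print("boss",b,Rm.T@(b[:2]-o))
for nm,q in (("knob",(0,.125)),("boss",(-.065,0))): print(nm,o+Rm@q)
s=readout.observe();T=R.from_rotvec(s["orientation"]);print(T.as_matrix().round(3))
cw=camera_model("wrist");print("cam in tool",T.inv().apply(cw["position"]-s["ee_pos"]),(T.inv()*R.from_rotvec(cw["attitude"])).as_matrix().round(3))
E
```

```text
[[ 0.64    0.2158  0.012 ]
 [ 0.6252 -0.0394  0.012 ]
 [ 0.449  -0.0299  0.012 ]
 [ 0.4607  0.2225  0.012 ]]
-0.049834456755240265 [0.54237269 0.06478953] [[ 0.08997564  0.15567528]
 [ 0.0879358  -0.09988852]
 [-0.08849116 -0.0992063 ]
 [-0.08942028  0.15341954]]
boss [0.48007417 0.06928287 0.064     ] [-0.06244502  0.00138443]
knob [0.54859942 0.18963435]
boss [0.47745339 0.06802743]
[[ 0.937 -0.35  -0.   ]
 [-0.35  -0.937 -0.   ]
 [-0.     0.    -1.   ]]
cam in tool [ 0.07437684  0.00079905 -0.16264384] [[ 0.     0.962  0.271]
 [ 1.    -0.    -0.001]
 [-0.001  0.271 -0.962]]
```

Call:
arm_command([
  {"twist": [0, 0, 0], "xyz": [0.033, 0.029, 0], "grip": -1},
  {"twist": [0, 0, 0], "xyz": [0.033, 0.029, 0], "grip": -1},
  {"twist": [0, 0, 0], "xyz": [0.033, 0.029, 0], "grip": -1},
  {"twist": [0, 0, 0], "xyz": [0.033, 0.029, 0], "grip": -1},
  {"twist": [0, 0, 0], "xyz": [0.033, 0.03, 0], "grip": -1},
  {"twist": [0, 0, 0], "xyz": [0.033, 0.03, 0], "grip": -1},
  {"twist": [0, 0, 0], "xyz": [0.033, 0.03, 0], "grip": 0},
  {"twist": [0, 0, 0], "xyz": [0.033, 0.03, 0], "grip": 0.3},
  {"twist": [0, 0, 0], "xyz": [0.034, 0.03, 0], "grip": 0.3},
  {"twist": [0, 0, -5.9], "xyz": [0.034, 0.03, 0], "grip": 0.3},
  {"twist": [0, 0, -5.9], "xyz": [0.034, 0.03, 0.02], "grip": 0.3},
  {"twist": [0, 0, -5.8], "xyz": [0.034, 0.03, 0.03], "grip": 0.3},
])

```text
clock: 2.45
ee_pos: [0.48, 0.121, 0.1765]
orientation: [-3.138, 0.073, -0.008]
contact_force: [0.2, 0.7, 0.2]
grip_width: 0.047
```

Call:
arm_command([
  {"twist": [0, 0, 0], "xyz": [0, 0, 0.035], "grip": 0.3},
  {"twist": [0, 0, 0], "xyz": [0, 0, 0], "grip": 0.3},
])

```text
clock: 2.65
ee_pos: [0.4755, 0.1195, 0.1359]
orientation: [3.136, -0.086, -0.015]
contact_force: [-0.4, -0.7, -0.1]
grip_width: 0.0334
```

```bash
python3 - <<'E'
from h import *
s=readout.observe();c=camera_model("wrist");p,d=grab_frame("wrist")
print(s["clock"],s["ee_pos"],R.from_rotvec(s["orientation"]).as_matrix().round(3).tolist(),s["grip_width"],s["qpos"])
np.savez("w1.npz",d=d,**c)
cv2.imwrite("pics/w1.png",p[:,:,::-1])
for k in ["mark_tip","pointer_tip","knob","base_hole","lid"]:
    for t in trace("wrist",k)[:2]: print(k,t["score"],t["bbox"],t["pixels"].sum())
E
```

```text
2.65 [0.4755112  0.11951824 0.1358572 ] [[0.998, -0.055, -0.009], [-0.055, -0.998, -0.005], [-0.009, 0.005, -1.0]] 0.033372183564579334 [ 0.57732029  0.24916702 -0.43177535 -0.00176054 -0.90023317  0.93994524]
mark_tip 0.75 [294.1, 220.0, 306.3, 259.9] 488
mark_tip 0.31 [316.1, 1.6, 506.4, 25.4] 2865
pointer_tip 0.59 [253.7, 67.1, 515.8, 218.5] 26455
knob 0.78 [166.9, 95.3, 238.0, 171.5] 4004
base_hole 0.98 [153.5, 0.0, 540.4, 270.6] 90955
base_hole 0.38 [250.2, 65.1, 520.2, 223.0] 26588
lid 0.92 [316.4, 0.2, 511.0, 28.2] 2833
lid 0.3 [169.3, 97.5, 238.7, 173.3] 3965
```

View pics/w1.png

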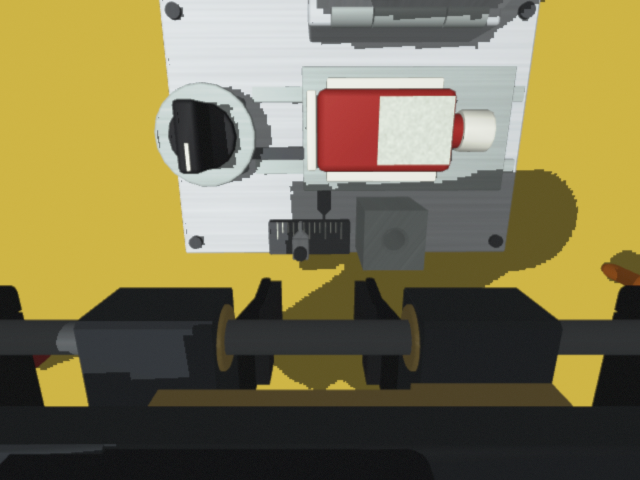

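The wrist view shows the pointer tip near (323,213), the clip and index near (301,225–255), the boss hole at (394,238) and the knob bar at (190,137). I'll zoom in.

```bash
python3 - <<'E'
from h import *
p=cv2.imread("pics/w1.png")[:,:,::-1]
crop(p,(255,180,355,265),7,"pics/w1z.png")
crop(p,(145,70,265,195),5,"pics/w1k.png")
E
```

```text
(no output)
```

View pics/w1z.png

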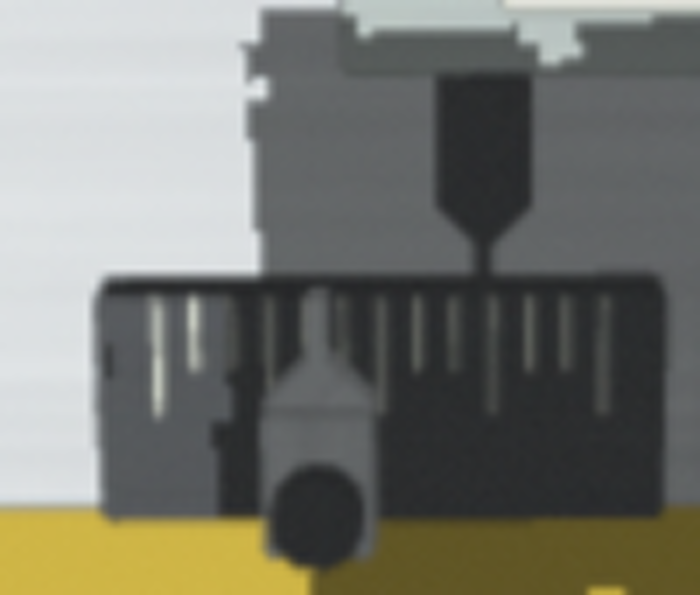

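View pics/w1k.png

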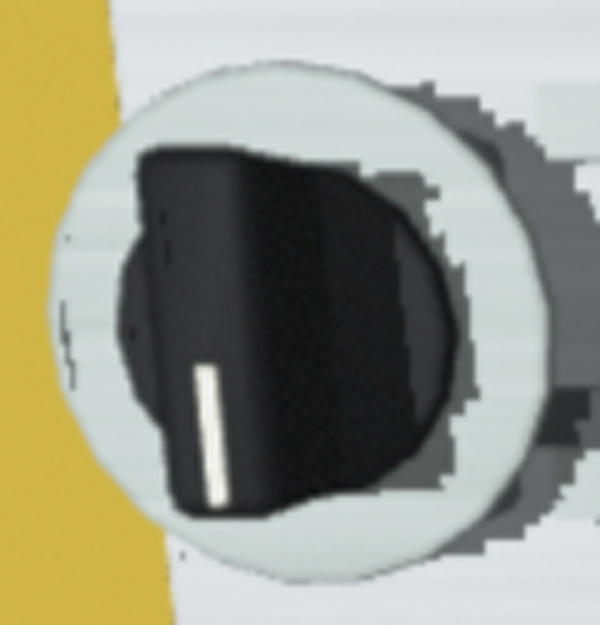

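```bash
python3 - <<'E'
from h import *
f=np.load("w1.npz");c={k:f[k] for k in("K","position","attitude")};d=f["d"]
def show(n,uv,z):
    P=at_z(c,uv,z)[0];u,v=map(round,uv);dd=np.median(d[v-1:v+2,u-1:u+2]);Q=at_d(c,[uv],dd)[0]
    print(n,P.round(4),"depth:",Q.round(4));return P[:2]
k=show("knobtop",(186.2,136.4),.076)
b=show("hole",(394.5,238.5),.064)
pt=show("pointer",(324,216),.025);mk=show("mark",(300.4,222.5),.025)
# yaw from knob & hole
v=k-b; a=np.arctan2(v[1],v[0])-np.arctan2(.125,.065);print("dist",np.linalg.norm(v),np.hypot(.065,.125),"yaw",a)
Rm=lambda a:np.array([[np.cos(a),-np.sin(a)],[np.sin(a),np.cos(a)]])
for a in(a,-.0498):
    o=(k+b)/2-Rm(a)@np.array([-.0325,.0625]);print(a,o,[(Rm(a).T@(q-o)).round(4) for q in(k,b,pt,mk)])
for uv in((174,11),(527,11),(196,242),(496,240)): print(at_z(c,uv,.014))
E
```

```text
knobtop [0.5518 0.1885 0.076 ] depth: [0.5518 0.189  0.0746]
hole [0.4814 0.0681 0.064 ] depth: [0.4748 0.0636 0.042 ]
pointer [0.49   0.1124 0.025 ] depth: [0.4906 0.1124 0.0276]
mark [0.4861 0.1301 0.025 ] depth: [0.4866 0.13   0.027 ]
dist 0.13950992560632708 0.14089002803605372 yaw -0.049248971587501966
-0.049248971587501966 [0.54596941 0.06426583] [array([-0.0003,  0.1244]), array([-0.0647,  0.0006]), array([-0.0582,  0.0453]), array([-0.063 ,  0.0628])]
-0.0498 [0.54593412 0.06424965] [array([-0.0004,  0.1244]), array([-0.0646,  0.0006]), array([-0.0582,  0.0453]), array([-0.063 ,  0.0628])]
[[0.63217702 0.20484444 0.014     ]]
[[ 0.6198191 -0.0300547  0.014    ]]
[[0.47236438 0.21339906 0.014     ]]
[[ 0.46080241 -0.02186014  0.014     ]]
```

Call:
arm_command([
  {"twist": [0, 0, 0], "xyz": [0.024, -0.025, 0], "grip": 0.3},
  {"twist": [0, 0, 0], "xyz": [0.024, -0.025, 0], "grip": 0.3},
  {"twist": [0, 0, 0], "xyz": [0.023, -0.024, 0.01], "grip": 0.3},
  {"twist": [0, 0, 0], "xyz": [0, 0, 0.01], "grip": 0.3},
  {"twist": [0, 0, 0], "xyz": [0, 0, 0], "grip": 0.3},
  {"twist": [0, 0, 0], "xyz": [0, 0, 0], "grip": 0.3},
])

```text
clock: 3.55
ee_pos: [0.5522, 0.1925, 0.1205]
orientation: [3.14, -0.079, -0.0]
contact_force: [0.0, -0.5, -0.6]
grip_width: 0.0304
```

```bash
python3 - <<'E'
from h import *
s=readout.observe();c=camera_model("wrist");p,d=grab_frame("wrist")
print(s["clock"],s["ee_pos"],R.from_rotvec(s["orientation"]).as_matrix().round(3).tolist(),s["grip_width"],s["qpos"])
cv2.imwrite("pics/w2.png",p[:,:,::-1])
E
```

```text
3.55 [0.55223346 0.19251041 0.12047188] [[0.999, -0.05, -0.0], [-0.05, -0.999, -0.0], [-0.0, 0.0, -1.0]] 0.030383307230693386 [ 6.12239460e-01  4.08565488e-01 -2.31986460e-01  1.05978445e-04
 -9.30448371e-01  9.08509641e-01]
```

View pics/w2.png

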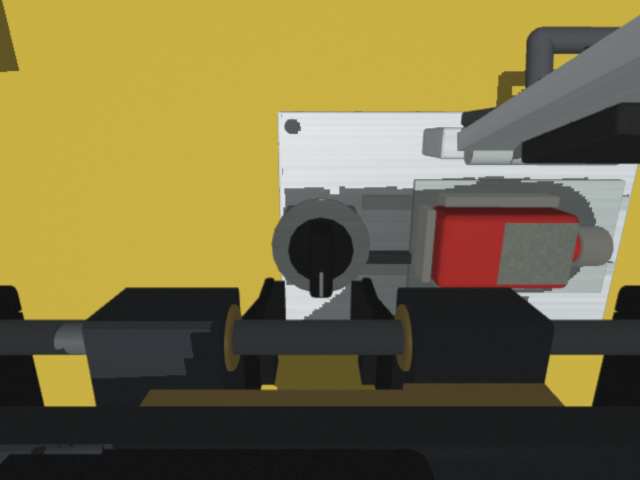

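```bash
python3 - <<'E'
from h import *
c=camera_model("wrist");p=cv2.imread("pics/w2.png")[:,:,::-1]
crop(p,(255,180,385,310),5,"pics/w2z.png")
for P in((.5518,.1885,.076),(.546,.190,.076),(.5522,.1925,.076),(.5518,.1885,.044)): print(proj(c,P))
E
```

```text
[[322.75237368 267.13786136]]
[[320.65760454 276.55823541]]
[[315.87106948 266.8154389 ]]
[[322.08691587 250.84876118]]
```

View pics/w2z.png

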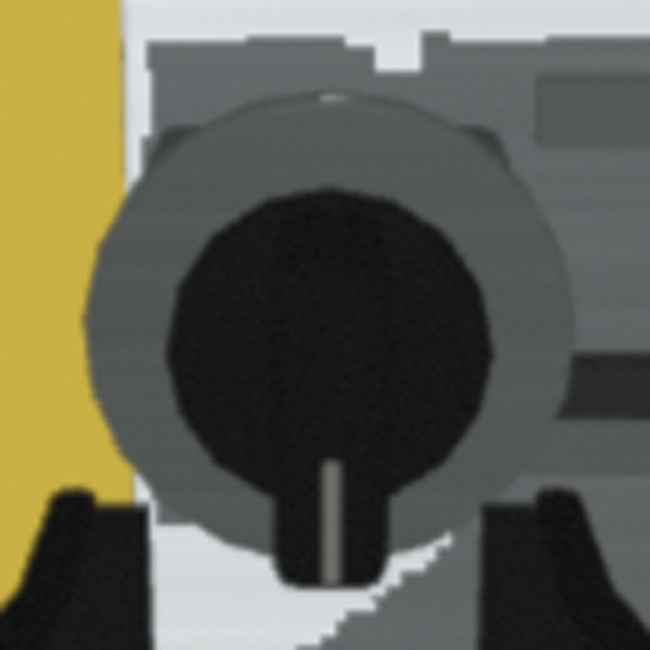

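Call:
arm_command([
  {"twist": [0, 0, 0], "xyz": [0.001, 0.0033, 0.02], "grip": 0.3},
  {"twist": [0, 0, 0], "xyz": [0, 0, 0.02], "grip": 0.3},
  {"twist": [0, 0, 0], "xyz": [0, 0, 0.02], "grip": 0.3},
  {"twist": [0, 0, 0], "xyz": [0, 0, 0.01], "grip": 0.3},
  {"twist": [0, 0, 0], "xyz": [0, 0, 0], "grip": 0.3},
  {"twist": [0, 0, 0], "xyz": [0, 0, 0], "grip": 0.5},
  {"twist": [0, 0, 0], "xyz": [0, 0, 0], "grip": 1},
  {"twist": [0, 0, 0], "xyz": [0, 0, 0], "grip": 1},
  {"twist": [0, 0, 0], "xyz": [0, 0, 0], "grip": 1},
])

```text
clock: 4.5
ee_pos: [0.5545, 0.1904, 0.0512]
orientation: [-3.138, 0.079, -0.004]
contact_force: [-1.7, 2.5, 3.0]
grip_width: 0.0139
```

Call:
arm_command([
  {"twist": [0, 0, 5], "xyz": [0, 0, 0], "grip": 1},
  {"twist": [0, 0, 5], "xyz": [0, 0, 0], "grip": 1},
  {"twist": [0, 0, 5], "xyz": [0, 0, 0], "grip": 1},
  {"twist": [0, 0, 5], "xyz": [0, 0, 0], "grip": 1},
  {"twist": [0, 0, 5], "xyz": [0, 0, 0], "grip": 1},
  {"twist": [0, 0, 5], "xyz": [0, 0, 0], "grip": 1},
  {"twist": [0, 0, 5], "xyz": [0, 0, 0], "grip": 1},
  {"twist": [0, 0, 5], "xyz": [0, 0, 0], "grip": 1},
  {"twist": [0, 0, 0], "xyz": [0, 0, 0], "grip": 1},
])

```text
clock: 5.4
ee_pos: [0.5538, 0.1889, 0.0511]
orientation: [2.923, -1.15, 0.001]
contact_force: [-2.4, -0.5, 4.7]
grip_width: 0.0136
```

Call:
arm_command([
  {"twist": [0, 0, 5], "xyz": [0, 0, 0], "grip": 1},
  {"twist": [0, 0, 5], "xyz": [0, 0, 0], "grip": 1},
  {"twist": [0, 0, 5], "xyz": [0, 0, 0], "grip": 1},
  {"twist": [0, 0, 5], "xyz": [0, 0, 0], "grip": 1},
  {"twist": [0, 0, 5], "xyz": [0, 0, 0], "grip": 1},
  {"twist": [0, 0, 5], "xyz": [0, 0, 0], "grip": 1},
  {"twist": [0, 0, 5], "xyz": [0, 0, 0], "grip": 1},
  {"twist": [0, 0, 5], "xyz": [0, 0, 0], "grip": 1},
  {"twist": [0, 0, 3], "xyz": [0, 0, 0], "grip": 1},
  {"twist": [0, 0, 0], "xyz": [0, 0, 0], "grip": 1},
])

```text
clock: 6.4
ee_pos: [0.5521, 0.1881, 0.0511]
orientation: [2.296, -2.139, -0.001]
contact_force: [-5.5, -0.3, 9.3]
grip_width: 0.0137
```

```bash
python3 - <<'E'
from h import *
for n in ["top","scene","wrist"]:
    p,d=grab_frame(n); 
    if n=="wrist": cv2.imwrite("pics/c_wrist.png",p[:,:,::-1])
    else: crop(p,(220,200,350,290) if n=="top" else (280,190,440,320),5,f"pics/c_{n}.png")
s=readout.observe();print(s)
E
```

```text
{'clock': 6.55, 'qpos': array([ 6.05970113e-01,  4.91701943e-01, -3.02987868e-01,  9.95493835e-05,
       -7.80052198e-01, -5.34496618e-01]), 'qd': array([ 0.00060304,  0.00037056, -0.00068175,  0.00044484, -0.00214197,
       -0.00219455]), 'effort': array([ -0.45729951, -35.40966153,  14.71757859,   3.33494268,
         1.53663844,   0.03637555]), 'ee_pos': array([0.55212546, 0.18814645, 0.05111214]), 'orientation': array([ 2.29663667e+00, -2.13793460e+00, -1.21457098e-03]), 'contact_force': array([-6.59787493, -1.07030537,  8.15417976]), 'ft_torque': array([-0.23292915,  1.59500186,  0.03067499]), 'grip_width': 0.01352747023044414}
```

View pics/c_top.png

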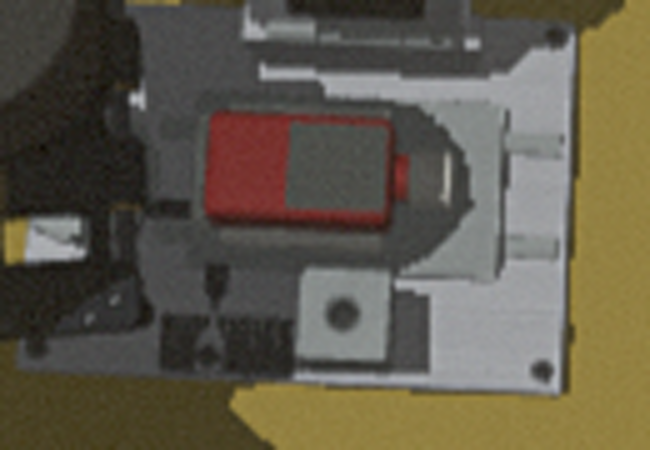

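View pics/c_scene.png

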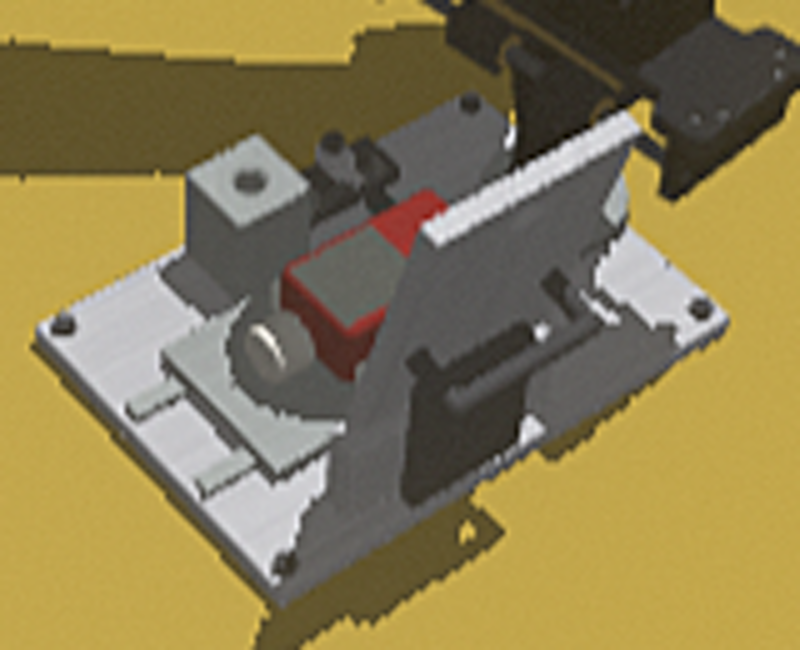

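View pics/c_wrist.png

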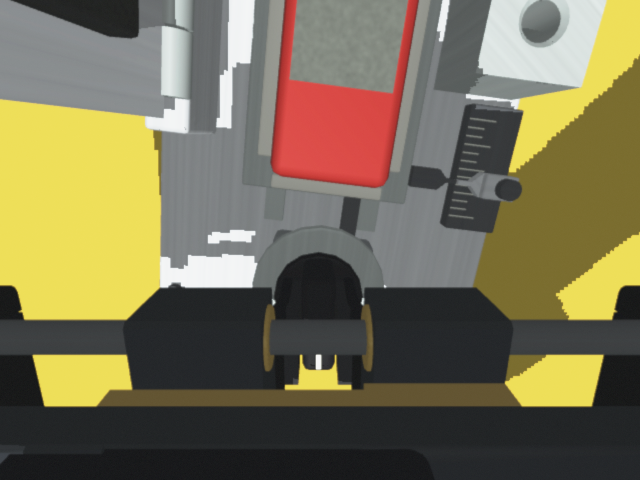

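The wrist camera now sees the pointer tip near (448,180) and the index tip near (460,183). They look nearly aligned. I'll zoom in and measure.

```bash
python3 - <<'E'
from h import *
p=cv2.imread("pics/c_wrist.png")[:,:,::-1]
crop(p,(400,130,530,230),6,"pics/c_wz.png")
E
```

```text
(no output)
```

View pics/c_wz.png

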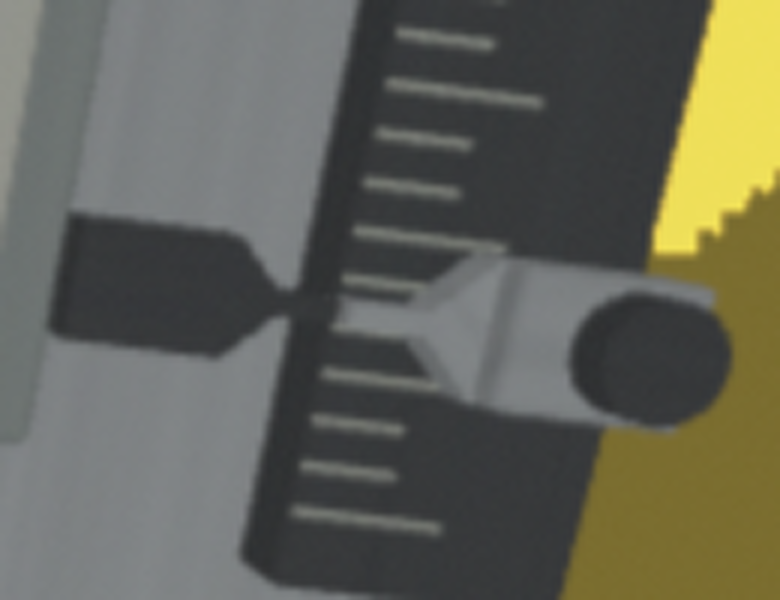

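Call:
arm_command([
  {"twist": [0, 0, 1.5], "xyz": [0, 0, 0], "grip": 1},
  {"twist": [0, 0, 0], "xyz": [0, 0, 0], "grip": 1},
  {"twist": [0, 0, 0], "xyz": [0, 0, 0], "grip": 0.3},
  {"twist": [0, 0, 0], "xyz": [0, 0, 0], "grip": 0.3},
  {"twist": [0, 0, 0], "xyz": [0, 0, 0], "grip": 0.3},
  {"twist": [0, 0, 0], "xyz": [0, 0, -0.01], "grip": 0.3},
  {"twist": [0, 0, 0], "xyz": [0, 0, -0.025], "grip": 0.3},
  {"twist": [0, 0, 0], "xyz": [0, 0, -0.03], "grip": 0.3},
  {"twist": [0, 0, 0], "xyz": [0, 0, 0], "grip": 0.3},
])

```text
clock: 7.45
ee_pos: [0.5568, 0.1907, 0.1202]
orientation: [-2.266, 2.163, -0.006]
contact_force: [1.2, 1.4, -0.8]
grip_width: 0.0306
```

```bash
python3 - <<'E'
from h import *
s=readout.observe();c=camera_model("wrist");p,d=grab_frame("wrist")
print(s["clock"],s["ee_pos"],s["orientation"],s["qpos"],s["grip_width"])
np.savez("w3.npz",d=d,**c);cv2.imwrite("pics/w3.png",p[:,:,::-1])
E
```

```text
7.45 [0.55681758 0.19072202 0.12015626] [-2.26584919  2.16266035 -0.00567438] [ 0.60585646  0.40991375 -0.23147737  0.00210433 -0.9195588  -0.56053018] 0.030565531094722945
```

View pics/w3.png

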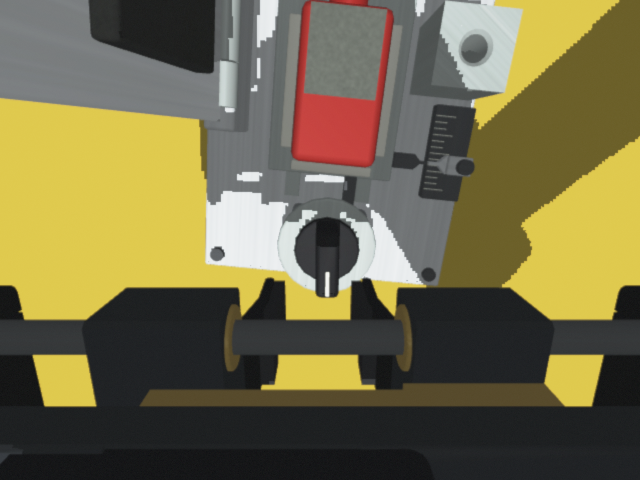

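```bash
python3 - <<'E'
from h import *
p=cv2.imread("pics/w3.png")[:,:,::-1]
crop(p,(380,95,490,205),7,"pics/w3z.png")
E
```

```text
(no output)
```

View pics/w3z.png

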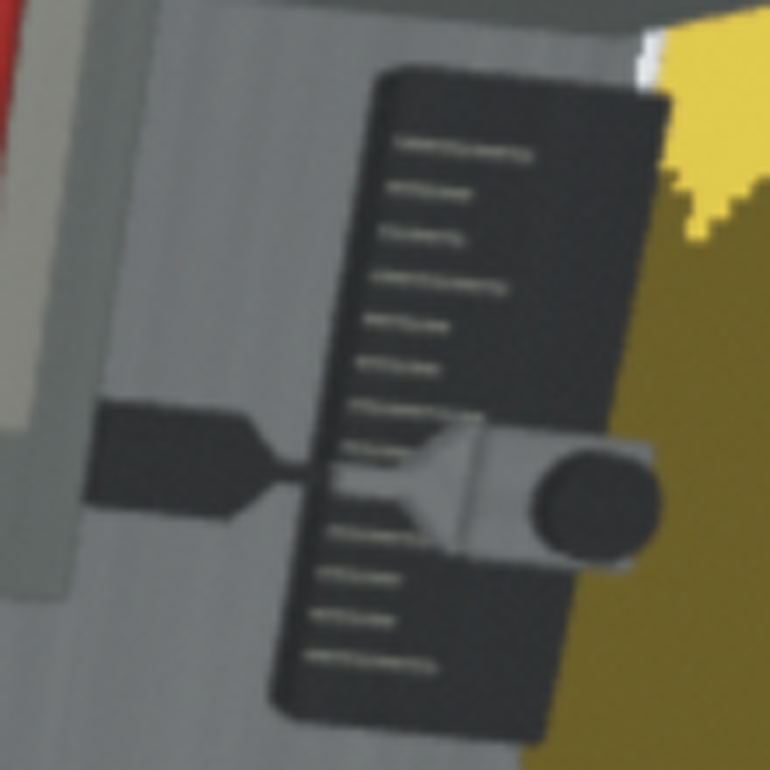

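The pointer and index stay aligned to well under 0.5 mm after release. In the zoom the pointer tip is at (315,473) and the index tip at (330,475), both on one line parallel to the ticks. Next I go over and behind the upper half.

Call:
arm_command([
  {"twist": [0, 0, 0], "xyz": [0, 0, -0.04], "grip": 0.6},
  {"twist": [0, 0, 0], "xyz": [0, 0, -0.04], "grip": 1},
  {"twist": [0, 0, 0], "xyz": [0, 0, -0.04], "grip": 1},
  {"twist": [0, 0, 0], "xyz": [0.024, -0.026, 0], "grip": 1},
  {"twist": [0, 0, 0], "xyz": [0.024, -0.026, 0], "grip": 1},
  {"twist": [0, 0, 0], "xyz": [0.024, -0.026, 0], "grip": 1},
  {"twist": [0, 0, 0], "xyz": [0.024, -0.026, 0], "grip": 1},
  {"twist": [0, 0, 0], "xyz": [0.024, -0.026, 0], "grip": 1},
  {"twist": [0, 0, 0], "xyz": [0, 0, 0], "grip": 1},
  {"twist": [0, 0, 0], "xyz": [0, 0, 0], "grip": 1},
])

```text
clock: 8.5
ee_pos: [0.6887, 0.0746, 0.2332]
orientation: [2.268, -2.171, -0.003]
contact_force: [0.1, 0.4, -0.4]
grip_width: 0.0001
```

```bash
python3 - <<'E'
from h import *
s=readout.observe();print(s["ee_pos"],s["qpos"])
for n in ["wrist","scene"]:
    p,d=grab_frame(n)
    if n=="wrist": cv2.imwrite("pics/d_wrist.png",p[:,:,::-1])
    else: crop(p,(280,100,480,320),3,f"pics/d_{n}.png")
E
```

```text
[0.6887255  0.07457733 0.23321637] [ 3.40383048e-01  4.97978278e-01  2.16593704e-01 -5.72877090e-04
 -1.29235504e+00 -2.96469591e-01]
```

View pics/d_wrist.png

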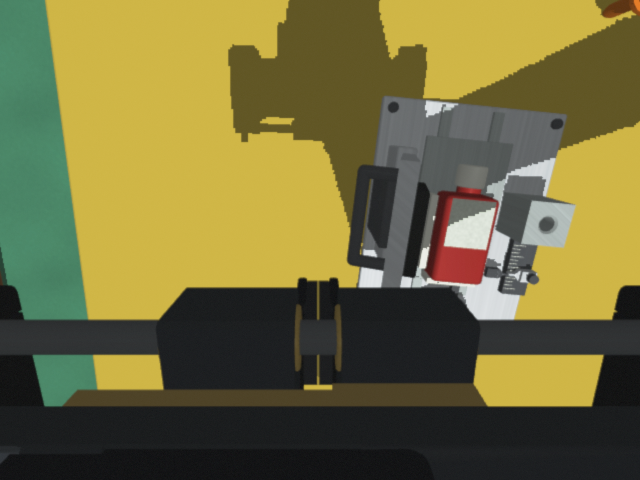

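View pics/d_scene.png

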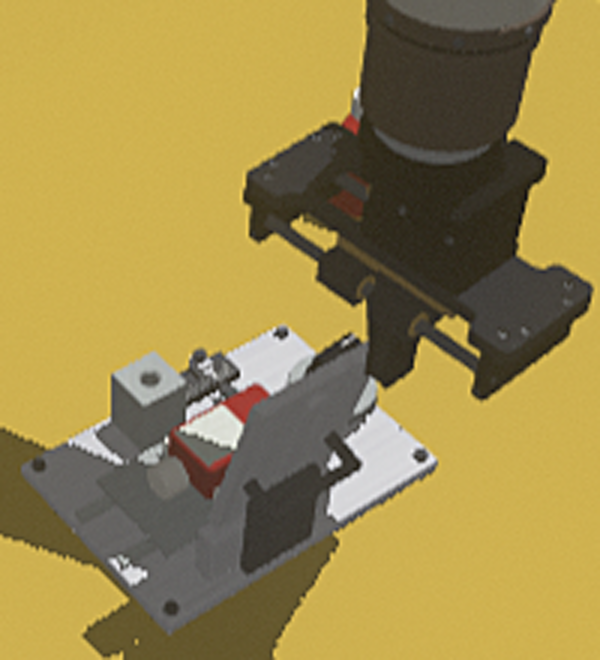

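Call:
arm_command([
  {"twist": [0, 0, 0], "xyz": [0, 0, 0.022], "grip": 1},
  {"twist": [0, 0, 0], "xyz": [0, 0, 0.022], "grip": 1},
  {"twist": [0, 0, 0], "xyz": [0, 0.008, 0], "grip": 1},
  {"twist": [0, 0, 0], "xyz": [0, 0.008, 0], "grip": 1},
  {"twist": [0, 0, 0], "xyz": [0, 0.006, 0], "grip": 1},
  {"twist": [0, 0, 0], "xyz": [0, 0.006, 0], "grip": 1},
  {"twist": [0, 0, 0], "xyz": [0, 0.006, 0], "grip": 1},
  {"twist": [0, 0, 0], "xyz": [0, 0.006, 0], "grip": 1},
  {"twist": [0, 0, 0], "xyz": [0, 0.006, 0], "grip": 1},
  {"twist": [0, 0, 0], "xyz": [0, 0.006, 0], "grip": 1},
])

```text
clock: 9.6
ee_pos: [0.6367, 0.0729, 0.1912]
orientation: [-2.271, 2.17, -0.0]
contact_force: [1.0, 0.1, 0.7]
grip_width: 0.0004
```

Call:
arm_command([
  {"twist": [0, 0, 0], "xyz": [0, 0.006, 0], "grip": 1},
  {"twist": [0, 0, 0], "xyz": [0, 0.006, 0], "grip": 1},
  {"twist": [0, 0, 0], "xyz": [0, 0.006, 0], "grip": 1},
  {"twist": [0, 0, 0], "xyz": [0, 0.006, 0], "grip": 1},
  {"twist": [0, 0, 0], "xyz": [0, 0.006, 0], "grip": 1},
  {"twist": [0, 0, 0], "xyz": [0, 0.006, 0], "grip": 1},
  {"twist": [0, 0, 0], "xyz": [0, 0.006, 0], "grip": 1},
])

```text
clock: 10.3
ee_pos: [0.5944, 0.0708, 0.1908]
orientation: [2.271, -2.17, -0.001]
contact_force: [0.7, 0.0, -0.4]
grip_width: 0.0004
```

```bash
python3 - <<'E'
from h import *
s=readout.observe();print(s["ee_pos"],s["contact_force"])
for n in ["scene"]:
    p,d=grab_frame(n)
    crop(p,(280,100,480,320),3,f"pics/e_{n}.png")
E
```

```text
[0.59435405 0.07082112 0.19077606] [ 0.66484147  0.00676915 -0.36661764]
```

View pics/e_scene.png

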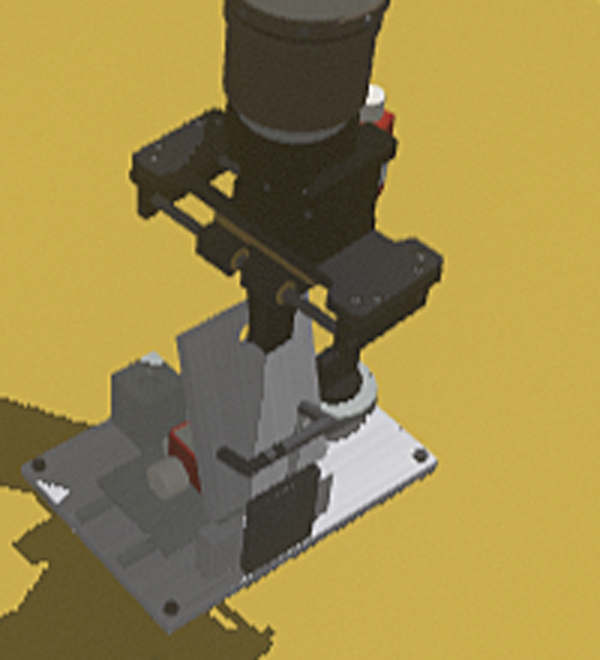

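Call:
arm_command([
  {"twist": [0, 0, 0], "xyz": [0, 0.008, 0], "grip": 1},
  {"twist": [0, 0, 0], "xyz": [0, 0.008, 0], "grip": 1},
  {"twist": [0, 0, 0], "xyz": [0, 0.008, 0], "grip": 1},
  {"twist": [0, 0, 0], "xyz": [0, 0.008, 0], "grip": 1},
  {"twist": [0, 0, 0], "xyz": [0, 0, -0.03], "grip": 0.5},
  {"twist": [0, 0, 0], "xyz": [0, 0, -0.03], "grip": 0},
  {"twist": [0, 0, 0], "xyz": [0.04, 0, 0], "grip": 0},
  {"twist": [0, 0, 0], "xyz": [0.04, 0, 0], "grip": 0},
  {"twist": [0, 0, 0], "xyz": [0.04, 0, 0], "grip": 0},
  {"twist": [0, 0, 0], "xyz": [0.04, 0, 0], "grip": 0},
  {"twist": [0, 0, 0], "xyz": [0, 0, 0], "grip": 0},
])

```text
clock: 11.45
ee_pos: [0.5695, -0.094, 0.2508]
orientation: [2.265, -2.175, -0.0]
contact_force: [0.3, 0.0, -0.2]
grip_width: 0.0418
```

```bash
python3 - <<'E'
from h import *
s=readout.observe();print(s["ee_pos"],s["orientation"],s["contact_force"],s["qpos"],s["grip_width"],s["clock"])
c=camera_model("wrist");p,d=grab_frame("wrist");np.savez("w4.npz",d=d,**c);cv2.imwrite("pics/f_wrist.png",p[:,:,::-1])
p,d=grab_frame("scene");crop(p,(180,190,440,350),3,f"pics/f_scene.png")
E
```

```text
[ 0.56953642 -0.09396025  0.25082867] [ 2.26507370e+00 -2.17540814e+00 -1.92562496e-04] [ 0.26343661  0.02158368 -0.19067609] [ 1.17315782e-01  2.85222221e-01 -6.69111588e-02  6.14703261e-04
 -1.21955785e+00 -7.71475095e-02] 0.04181844514425403 11.45
```

View pics/f_wrist.png

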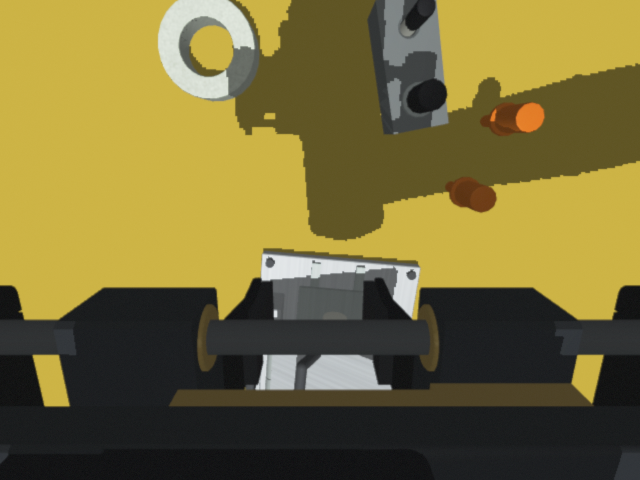

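View pics/f_scene.png

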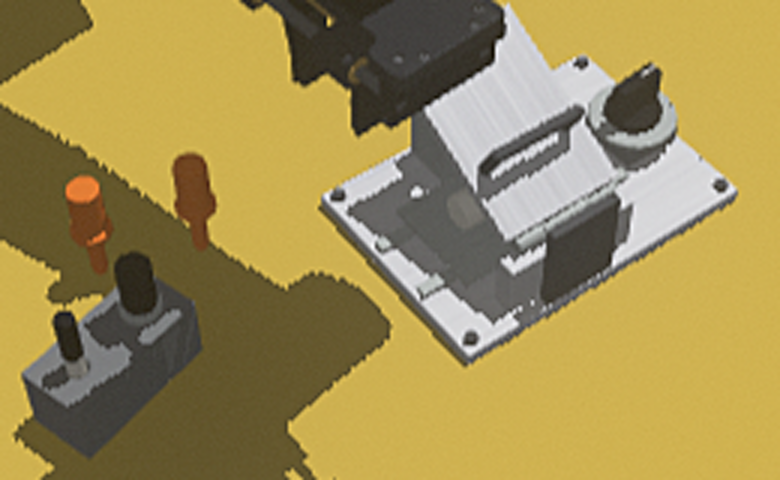

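```bash
python3 - <<'E'
from h import *
p=cv2.imread("pics/f_wrist.png")[:,:,::-1]
crop(p,(360,0,480,140),5,"pics/f_wz.png")
ct=camera_model("top");cs=camera_model("scene");cw=camera_model("wrist")
t=(412.7,258.3);s=(225,277.3)
print("tri",tri(ct,t,cs,s),at_z(ct,t,.101),at_z(cs,s,.101))
E
```

```text
tri [ 0.48253941 -0.19856469  0.0987618 ] [[ 0.48158878 -0.19913448  0.101     ]] [[ 0.48490915 -0.19833634  0.101     ]]
```

View pics/f_wz.png

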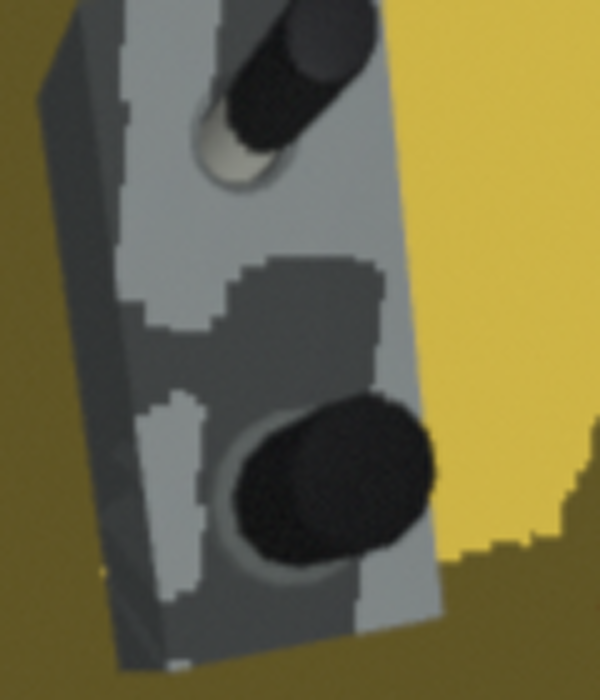

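```bash
python3 - <<'E'
from h import *
ct=camera_model("top");cs=camera_model("scene");cw=camera_model("wrist")
w=(432.6,94);print(at_z(cw,w,.101),tri(ct,(412.7,258.3),cw,w),tri(cs,(225,277.3),cw,w))
P=(at_z(cw,w,.101)[0]);s=readout.observe();print(R.from_rotvec(s["orientation"]).inv().apply(P-s["ee_pos"]))
E
```

```text
[[ 0.48482606 -0.20044193  0.101     ]] [ 0.48274799 -0.20101424  0.0933628 ] [ 0.48608174 -0.1996211   0.10345522]
[0.10558352 0.08956732 0.14983294]
```

Call:
arm_command([
  {"twist": [0, 0, 0], "xyz": [0.026, 0.0225, 0.01], "grip": 0},
  {"twist": [0, 0, 0], "xyz": [0.026, 0.0225, 0.01], "grip": 0},
  {"twist": [0, 0, 0], "xyz": [0.026, 0.0225, 0.03], "grip": 0},
  {"twist": [0, 0, 0], "xyz": [0.027, 0.0225, 0.03], "grip": 0},
  {"twist": [0, 0, 0], "xyz": [0, 0, 0.03], "grip": 0},
  {"twist": [0, 0, 0], "xyz": [0, 0, 0], "grip": 0},
  {"twist": [0, 0, 0], "xyz": [0, 0, 0], "grip": 0},
])

```text
clock: 12.25
ee_pos: [0.486, -0.1987, 0.1417]
orientation: [2.273, -2.168, 0.001]
contact_force: [-0.3, 0.1, 0.3]
grip_width: 0.0433
```

```bash
python3 - <<'E'
from h import *
s=readout.observe();print(s["ee_pos"],s["orientation"],s["grip_width"],s["clock"])
c=camera_model("wrist");p,d=grab_frame("wrist");cv2.imwrite("pics/g_wrist.png",p[:,:,::-1])
for x in((.4845,-.2),(s["ee_pos"][0],s["ee_pos"][1])): print(proj(c,(*x,.101)),proj(c,(*x,.061)))
p,d=grab_frame("scene");crop(p,(180,190,440,350),3,f"pics/g_scene.png")
E
```

```text
[ 0.48603511 -0.19865107  0.14166413] [ 2.27322226e+00 -2.16795818e+00  1.08637495e-03] 0.04329958451080367 12.25
[[319.78030293 268.84187838]] [[319.46884099 248.55877412]]
[[316.98830432 270.9379927 ]] [[317.09976348 250.36512454]]
```

View pics/g_wrist.png

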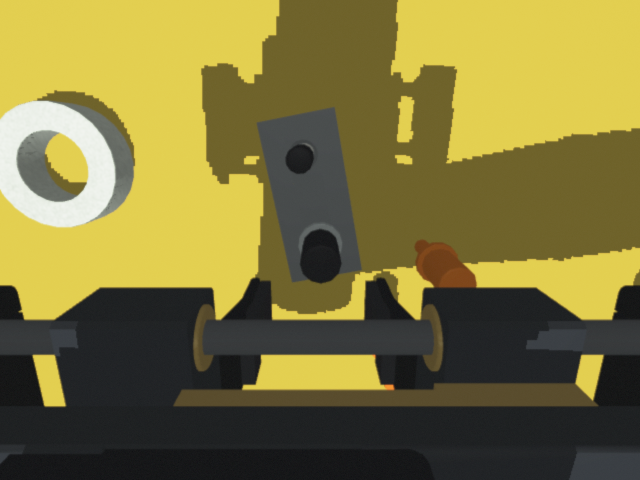

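View pics/g_scene.png

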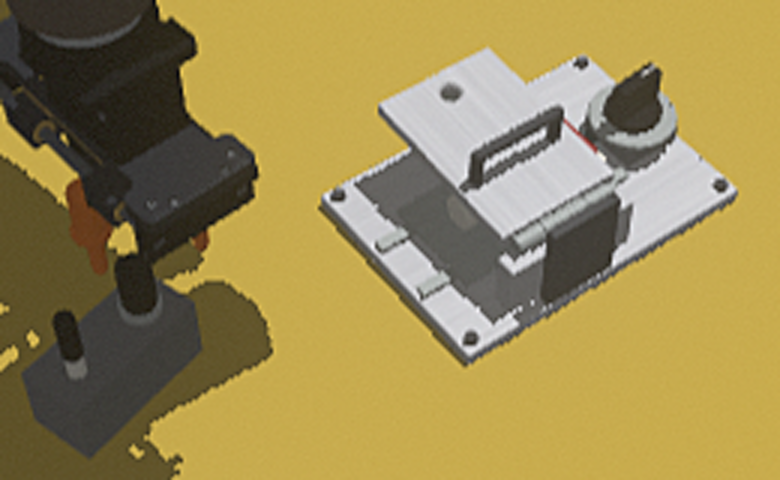

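Call:
arm_command([
  {"twist": [0, 0, 0], "xyz": [0.003, 0.002, 0.005], "grip": 0},
  {"twist": [0, 0, 0], "xyz": [0, 0, 0.025], "grip": 0},
  {"twist": [0, 0, 0], "xyz": [0, 0, 0.025], "grip": 0},
  {"twist": [0, 0, 0], "xyz": [0, 0, 0.019], "grip": 0},
  {"twist": [0, 0, 0], "xyz": [0, 0, 0], "grip": 0},
  {"twist": [0, 0, 0], "xyz": [0, 0, 0], "grip": 0.5},
  {"twist": [0, 0, 0], "xyz": [0, 0, 0], "grip": 1},
  {"twist": [0, 0, 0], "xyz": [0, 0, 0], "grip": 1},
  {"twist": [0, 0, 0], "xyz": [0, 0, 0], "grip": 1},
  {"twist": [0, 0, 0], "xyz": [0, 0, 0], "grip": 1},
])

```text
clock: 13.35
ee_pos: [0.4843, -0.2025, 0.0681]
orientation: [-2.271, 2.169, -0.003]
contact_force: [0.4, 1.0, 4.8]
grip_width: 0.023
```

```bash
python3 - <<'E'
from h import *
s=readout.observe();print(s["ee_pos"],s["orientation"],s["grip_width"],s["clock"],s["contact_force"])
c=camera_model("wrist");p,d=grab_frame("wrist");crop(p,(220,180,420,400),3.2,"pics/h_wrist.png")
E
```

```text
[ 0.48428104 -0.20248011  0.06813653] [-2.27075301  2.16922304 -0.00318319] 0.02300873717578525 13.35 [0.413633   0.97864317 4.78825696]
```

View pics/h_wrist.png

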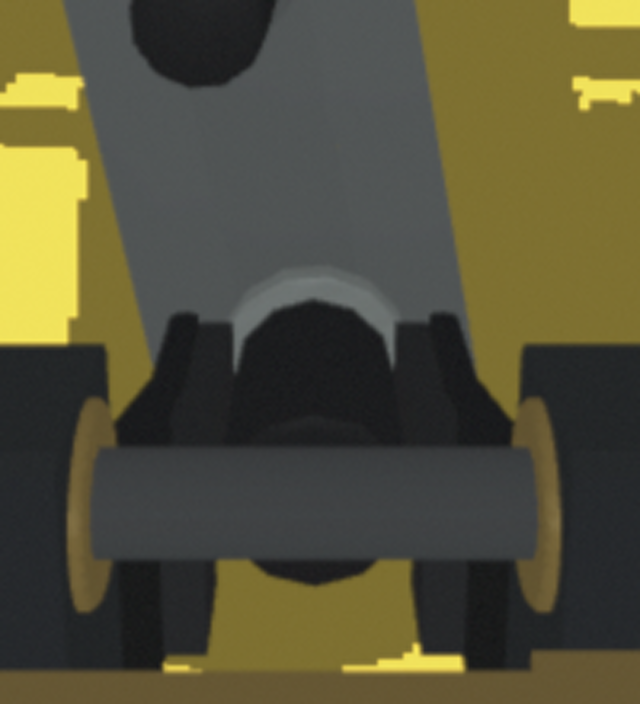

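Call:
arm_command([
  {"twist": [0, 0, 0], "xyz": [0, 0, -0.01], "grip": 1},
  {"twist": [0, 0, 0], "xyz": [0, 0, -0.015], "grip": 1},
  {"twist": [0, 0, 0], "xyz": [0, 0, -0.02], "grip": 1},
  {"twist": [0, 0, 0], "xyz": [0, 0, -0.025], "grip": 1},
  {"twist": [0, 0, 0], "xyz": [0, 0, -0.03], "grip": 1},
  {"twist": [0, 0, 0], "xyz": [0, 0, 0], "grip": 1},
  {"twist": [0, 0, 0], "xyz": [0, 0, 0], "grip": 1},
])

```text
clock: 14.1
ee_pos: [0.483, -0.2022, 0.1674]
orientation: [-2.27, 2.17, 0.0]
contact_force: [-1.0, 0.1, -2.3]
grip_width: 0.0231
```

```bash
python3 - <<'E'
from h import *
s=readout.observe();print(s["ee_pos"],s["orientation"],s["grip_width"],s["clock"],s["contact_force"])
T=R.from_rotvec(s["orientation"])
c=camera_model("wrist");p,d=grab_frame("wrist");crop(p,(220,180,420,400),3.2,"pics/i_wrist.png")
# expected pixels for pin on tool axis: TCP is 58 mm above pin end -> end at +.058, collar top at +.007, knob top at -.033
for x in(-.003,0,.003): print(x,[proj(c,s["ee_pos"]+T.apply([x,0,z]))[0].round(1) for z in(.058,.007,-.033)])
p,d=grab_frame("top");crop(p,(210,150,460,320),3,f"pics/i_top.png")
p,d=grab_frame("scene");crop(p,(180,150,440,350),3,f"pics/i_scene.png")
E
```

```text
[ 0.48298712 -0.20215245  0.16737696] [-2.27015896e+00  2.17049718e+00  1.01230276e-04] 0.02306703996263662 14.1 [-1.00309942  0.08787157 -2.3388834 ]
-0.003 [array([317. , 265.8]), array([316.8, 300.7]), array([316.6, 344.5])]
0 [array([317. , 261.2]), array([316.8, 295. ]), array([316.6, 337.5])]
0.003 [array([317. , 256.6]), array([316.8, 289.3]), array([316.6, 330.5])]
```

View pics/i_wrist.png

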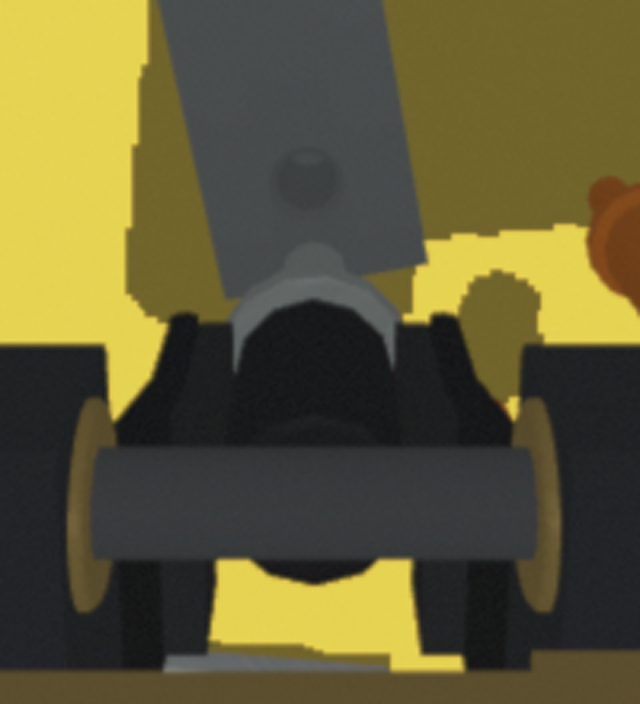

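View pics/i_scene.png

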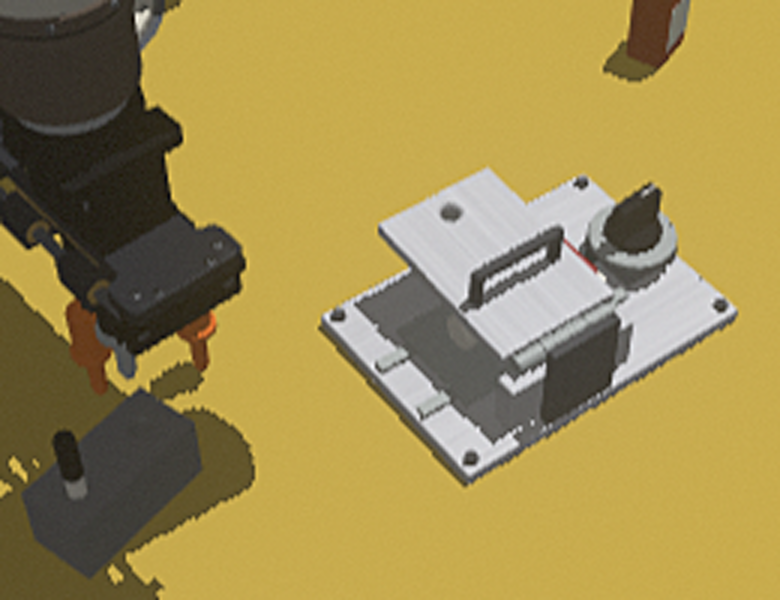

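View pics/i_top.png

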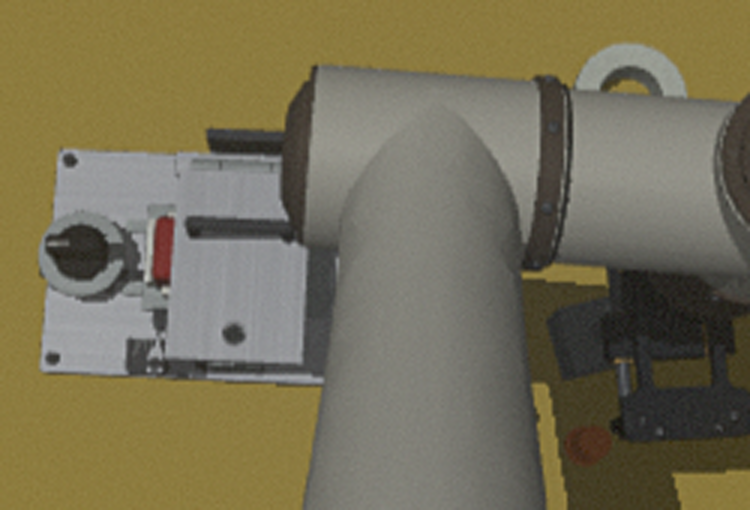

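Pin grasped and centred on the tool axis, with the nose end near (318,261) as predicted. The upper half is down, and its hole is visible. I'll move past the hole to measure it with the wrist camera.

Call:
arm_command([
  {"twist": [0, 0, 0], "xyz": [-0.015, -0.001, 0], "grip": 1},
  {"twist": [0, 0, 0], "xyz": [-0.03, -0.001, 0], "grip": 1},
  {"twist": [0, 0, 0], "xyz": [-0.035, -0.001, 0], "grip": 1},
  {"twist": [0, 0, 0], "xyz": [-0.035, -0.001, 0], "grip": 1},
  {"twist": [0, 0, 0], "xyz": [-0.035, -0.001, 0], "grip": 1},
  {"twist": [0, 0, 0], "xyz": [-0.035, -0.001, 0], "grip": 1},
  {"twist": [0, 0, 0], "xyz": [-0.035, -0.001, 0], "grip": 1},
  {"twist": [0, 0, 0], "xyz": [-0.035, -0.002, 0], "grip": 1},
  {"twist": [0, 0, 0], "xyz": [-0.03, -0.002, 0], "grip": 1},
  {"twist": [0, 0, 0], "xyz": [-0.03, -0.002, 0], "grip": 1},
  {"twist": [0, 0, 0], "xyz": [0, 0, 0], "grip": 1},
  {"twist": [0, 0, 0], "xyz": [0, 0, 0], "grip": 1},
])

```text
clock: 15.45
ee_pos: [0.4814, 0.1131, 0.1658]
orientation: [2.271, -2.167, -0.001]
contact_force: [-0.6, 0.3, -0.8]
grip_width: 0.0238
```

```bash
python3 - <<'E'
from h import *
s=readout.observe();print(s["ee_pos"],s["orientation"],s["grip_width"],s["clock"],s["contact_force"])
T=R.from_rotvec(s["orientation"])
c=camera_model("wrist");p,d=grab_frame("wrist");np.savez("w5.npz",d=d,**c);cv2.imwrite("pics/j_wrist.png",p[:,:,::-1]);crop(p,(230,150,400,320),4.5,"pics/j_wz.png")
for x in(-.003,0,.003): print(x,[proj(c,s["ee_pos"]+T.apply([x,0,z]))[0].round(1) for z in(.058,.007,-.033)])
E
```

```text
[0.48139712 0.11306631 0.16584806] [ 2.27070438e+00 -2.16722259e+00 -1.38990547e-03] 0.023809693495499665 15.45 [-0.57096447  0.28249141 -0.83610651]
-0.003 [array([317. , 265.8]), array([316.8, 300.6]), array([316.6, 344.4])]
0 [array([317. , 261.2]), array([316.8, 295. ]), array([316.6, 337.5])]
0.003 [array([317. , 256.5]), array([316.8, 289.3]), array([316.6, 330.5])]
```

View pics/j_wrist.png

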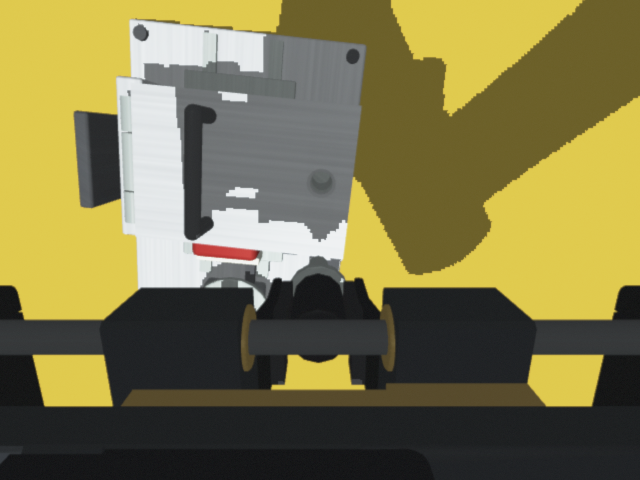

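View pics/j_wz.png

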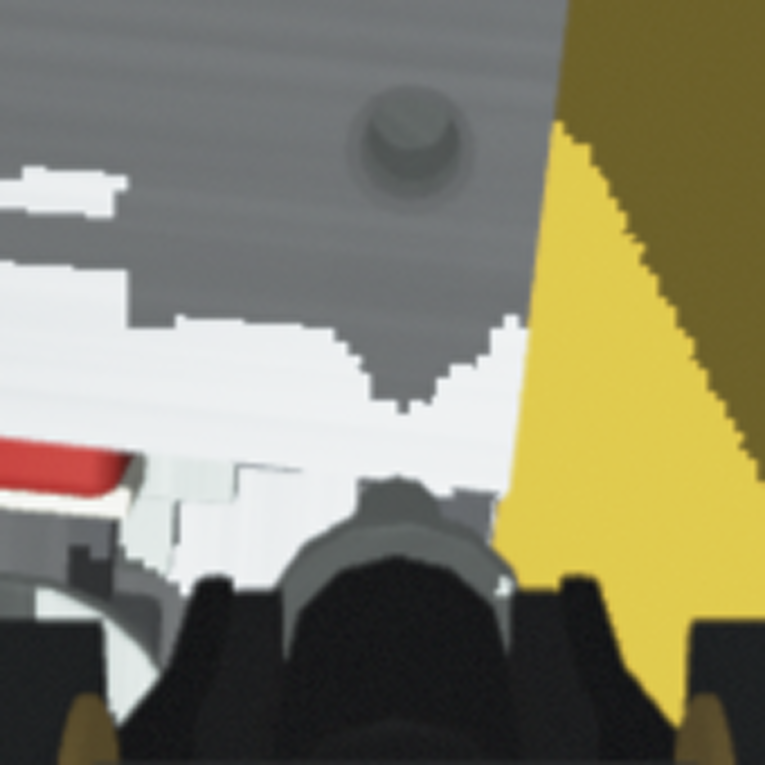

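```bash
python3 - <<'E'
from h import *
f=np.load("w5.npz");c={k:f[k] for k in("K","position","attitude")};d=f["d"]
s=readout.observe();T=R.from_rotvec(s["orientation"])
for uv in((321.1,182.9),(319.7,182.9)):
    P=at_z(c,uv,.081)[0];print(P,T.inv().apply(P-s["ee_pos"]))
v,u=np.mgrid[170:200:3,290:350:3];v=v.ravel();u=u.ravel();Q=at_d(c,np.c_[u,v],d[v,u]);print(np.median(Q[:,2]))
E
```

```text
[0.48062343 0.06806235 0.081     ] [0.04420292 0.00260109 0.08504283]
[0.48153782 0.06810508 0.081     ] [0.04420185 0.0016857  0.08504064]
0.08102779151188985
```

Call:
arm_command([
  {"twist": [0, 0, 0], "xyz": [0.01, 0.001, 0], "grip": 1},
  {"twist": [0, 0, 0], "xyz": [0.015, 0.001, 0], "grip": 1},
  {"twist": [0, 0, 0], "xyz": [0.013, 0, 0], "grip": 1},
  {"twist": [0, 0, 0], "xyz": [0.006, 0, 0.005], "grip": 1},
  {"twist": [0, 0, 0], "xyz": [0, 0, 0.01], "grip": 1},
  {"twist": [0, 0, 0], "xyz": [0, 0, 0.006], "grip": 1},
  {"twist": [0, 0, 0], "xyz": [0, 0, 0], "grip": 1},
  {"twist": [0, 0, 0], "xyz": [0, 0, 0], "grip": 1},
])

```text
clock: 16.3
ee_pos: [0.4821, 0.0691, 0.1456]
orientation: [2.272, -2.169, -0.0]
contact_force: [-0.6, -1.0, -1.0]
grip_width: 0.0233
```

```bash
python3 - <<'E'
from h import *
s=readout.observe();print(s["ee_pos"],s["orientation"],s["grip_width"],s["clock"],s["contact_force"])
T=R.from_rotvec(s["orientation"])
p,d=grab_frame("wrist");crop(p,(230,150,400,320),4.5,"pics/k_wz.png")
p,d=grab_frame("scene");crop(p,(270,130,410,290),4,"pics/k_scene.png")
c=camera_model("scene")
for n,z in(("nose",.058),("collar",.013)): print(n,proj(c,s["ee_pos"]+T.apply([0,0,z])))
print(proj(c,(.4815,.0681,.081)))
E
```

```text
[0.48214137 0.06914054 0.14563285] [ 2.27157840e+00 -2.16917591e+00 -7.59188028e-05] 0.023328499740003898 16.3 [-0.62202177 -0.9697475  -0.98051784]
nose [[329.83834023 218.68955036]]
collar [[330.23806409 203.67682597]]
[[329.24427847 220.88541802]]
```

View pics/k_wz.png

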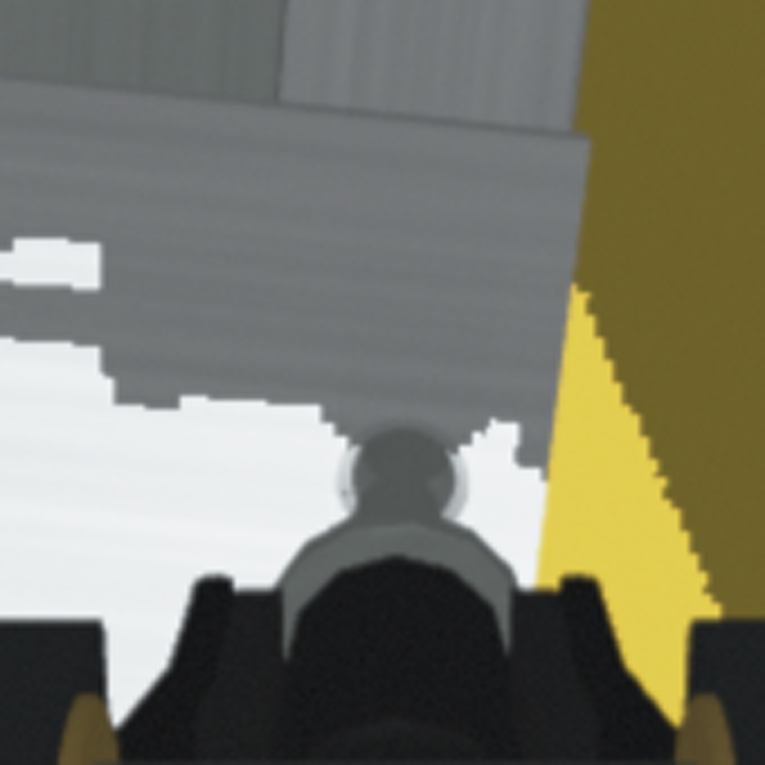

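View pics/k_scene.png

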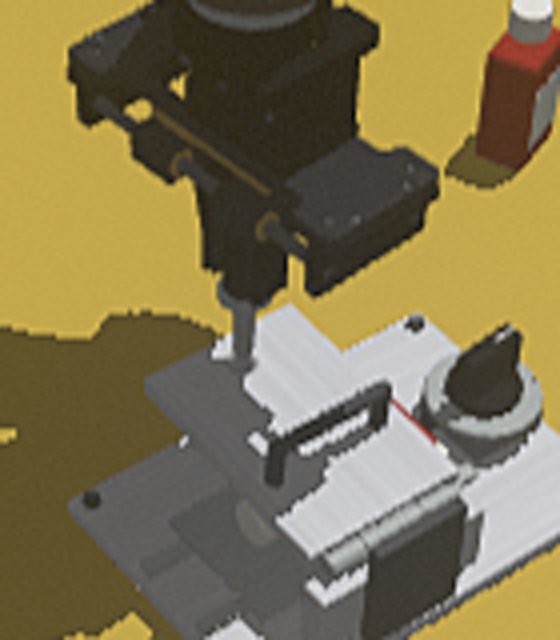

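Call:
arm_command([
  {"twist": [0, 0, 0], "xyz": [0.001, 0.0008, 0], "grip": 1},
  {"twist": [0, 0, 0], "xyz": [0, 0, 0.004], "grip": 1},
  {"twist": [0, 0, 0], "xyz": [0, 0, 0.004], "grip": 1},
  {"twist": [0, 0, 0], "xyz": [0, 0, 0.004], "grip": 1},
  {"twist": [0, 0, 0], "xyz": [0, 0, 0.004], "grip": 1},
  {"twist": [0, 0, 0], "xyz": [0, 0, 0], "grip": 1},
])

```text
clock: 17.0
ee_pos: [0.4808, 0.0676, 0.1291]
orientation: [2.27, -2.17, -0.001]
contact_force: [-0.3, -0.6, -1.9]
grip_width: 0.0232
```

Call:
arm_command([
  {"twist": [0, 0, 0], "xyz": [0, 0, 0.004], "grip": 1},
  {"twist": [0, 0, 0], "xyz": [0, 0, 0.004], "grip": 1},
  {"twist": [0, 0, 0], "xyz": [0, 0, 0.004], "grip": 1},
  {"twist": [0, 0, 0], "xyz": [0, 0, 0.004], "grip": 1},
  {"twist": [0, 0, 0], "xyz": [0, 0, 0.004], "grip": 1},
  {"twist": [0, 0, 0], "xyz": [0, 0, 0], "grip": 1},
])

```text
clock: 17.6
ee_pos: [0.4809, 0.0676, 0.1093]
orientation: [2.27, -2.17, -0.001]
contact_force: [-0.2, 0.7, -0.8]
grip_width: 0.0233
```

Call:
arm_command([
  {"twist": [0, 0, 0], "xyz": [0, 0, 0.004], "grip": 1},
  {"twist": [0, 0, 0], "xyz": [0, 0, 0.004], "grip": 1},
  {"twist": [0, 0, 0], "xyz": [0, 0, 0.003], "grip": 1},
  {"twist": [0, 0, 0], "xyz": [0, 0, 0.003], "grip": 1},
  {"twist": [0, 0, 0], "xyz": [0, 0, 0.002], "grip": 1},
  {"twist": [0, 0, 0], "xyz": [0, 0, 0], "grip": 1},
])

```text
clock: 18.2
ee_pos: [0.4813, 0.0678, 0.0938]
orientation: [2.271, -2.17, -0.0]
contact_force: [-0.2, 0.7, 0.2]
grip_width: 0.0232
```

Call:
arm_command([
  {"twist": [0, 0, 0], "xyz": [0, 0, 0.002], "grip": 1},
  {"twist": [0, 0, 0], "xyz": [0, 0, 0.002], "grip": 1},
  {"twist": [0, 0, 0], "xyz": [0, 0, 0.001], "grip": 1},
  {"twist": [0, 0, 0], "xyz": [0, 0, 0.001], "grip": 1},
  {"twist": [0, 0, 0], "xyz": [0, 0, 0], "grip": 1},
])

```text
clock: 18.7
ee_pos: [0.4811, 0.0678, 0.088]
orientation: [2.271, -2.17, -0.0]
contact_force: [-2.9, 1.3, 3.2]
grip_width: 0.0234
```

Call:
arm_command([
  {"twist": [0, 0, 0], "xyz": [0, 0, 0.001], "grip": 1},
  {"twist": [0, 0, 0], "xyz": [0, 0, 0.001], "grip": 1},
  {"twist": [0, 0, 0], "xyz": [0, 0, 0], "grip": 1},
  {"twist": [0, 0, 0], "xyz": [0, 0, 0], "grip": 1},
])

```text
clock: 19.1
ee_pos: [0.4811, 0.0678, 0.087]
orientation: [2.271, -2.17, 0.0]
contact_force: [-6.3, 0.7, 11.2]
grip_width: 0.0231
```

Call:
arm_command([
  {"twist": [0, 0, 0], "xyz": [0, 0.0005, 0.001], "grip": 1},
  {"twist": [0, 0, 0], "xyz": [0, 0, 0], "grip": 1},
  {"twist": [0, 0, 0], "xyz": [0, 0, 0], "grip": 1},
  {"twist": [0, 0, 0], "xyz": [0, 0, 0], "grip": 1},
])

```text
clock: 19.5
ee_pos: [0.4811, 0.0678, 0.087]
orientation: [-2.272, 2.169, -0.002]
contact_force: [-7.0, 1.5, 17.2]
grip_width: 0.0232
```

```bash
python3 - <<'E'
from h import *
s=readout.observe();print(s["ee_pos"],s["orientation"],s["grip_width"],s["clock"],s["contact_force"])
for n in("wrist","scene","top"):
    p,d=grab_frame(n);c=camera_model(n)
    if n=="wrist": cv2.imwrite("pics/l_wrist.png",p[:,:,::-1]);np.savez("w6.npz",d=d,**c)
    elif n=="scene": crop(p,(270,130,430,290),4.5,"pics/l_scene.png")
    else: crop(p,(210,150,350,290),4.5,"pics/l_top.png")
E
```

```text
[0.48112383 0.06777733 0.08698409] [-2.27195544e+00  2.16901800e+00 -1.54491568e-03] 0.023217300913133107 19.5 [-7.04143352  1.47344215 17.2175903 ]
```

View pics/l_wrist.png

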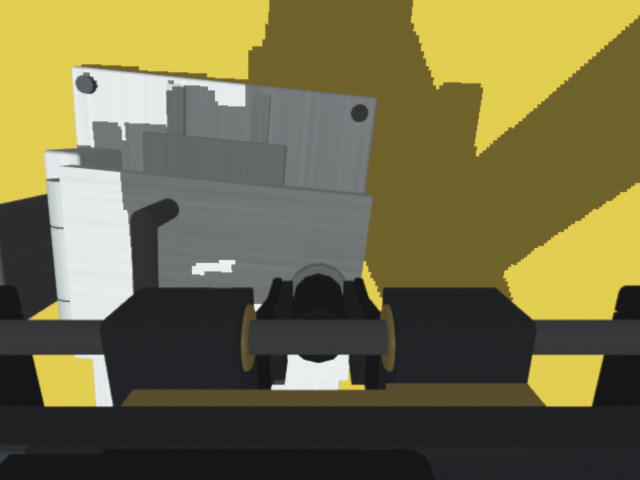

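View pics/l_scene.png

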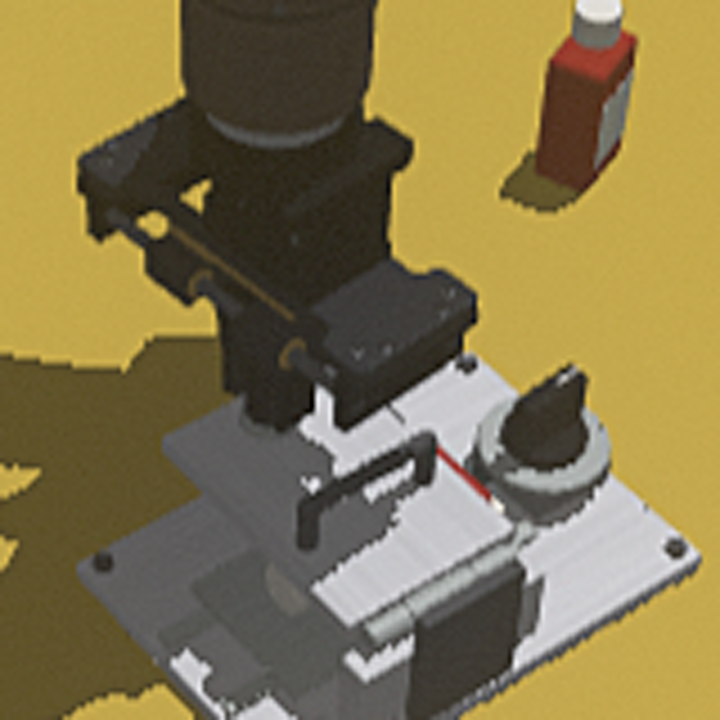

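View pics/l_top.png

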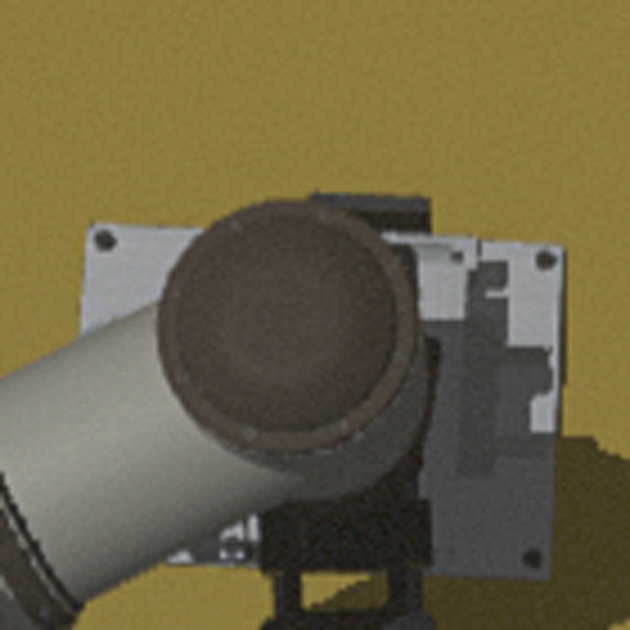

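The wrist depth image can tell whether the upper half is flat.

```bash
python3 - <<'E'
from h import *
f=np.load("w6.npz");c={k:f[k] for k in("K","position","attitude")};d=f["d"]
def plane(pts,zr):
    v,u=pts;Q=at_d(c,np.c_[u,v],d[v,u]);Q=Q[(Q[:,2]>zr[0])&(Q[:,2]<zr[1])]
    A=np.c_[Q[:,:2]-Q[:,:2].mean(0),np.ones(len(Q))];k=np.linalg.lstsq(A,Q[:,2],rcond=None)[0];print(len(Q),k, Q[:,0].min(),Q[:,0].max())
g=np.mgrid[195:255,180:350].reshape(2,-1);plane(g,(.06,.095))
g=np.mgrid[185:250,70:120].reshape(2,-1);plane(g,(.06,.095))
g=np.mgrid[175:285,65:350].reshape(2,-1);plane(g,(.06,.09))
E
```

```text
10162 [-8.80520286e-06 -2.56266712e-03  7.43524806e-02] 0.46632454442153826 0.5489023914785646
3239 [-0.00599164 -0.00128362  0.07436668] 0.5749920093459998 0.6022657431227751
27422 [-0.00675221  0.02103127  0.07457612] 0.46547546752407015 0.6100710433092472
```

The upper half is flat: its top is at 74.4 mm at both ends (slope about 0), and the press force is 17 N. Handing in while holding.

```bash
python3 - <<'E'
from workcell import workorder, readout
print(workorder.close_job()); s=readout.observe(); print(s["clock"],s["contact_force"],s["grip_width"],s["ee_pos"])
E
```

```text
the job is handed in; nothing more can be done
None
the job is handed in; nothing more can be done
```

The job is done and was handed in at about 20 s with the gripper still holding the pin's knob and pressing down. The hand-in gives no verdict, so these results rest on my own checks.

I turned the knob about 84° clockwise, which moved the carriage about 17.5 mm. I then pushed the upper half past upright so it sank onto the bottle. After that I pulled the black-knobbed pin out of the block, put it through both holes and pressed it home.

**Last checks:**
- **Pointer and index:** they were in line to within about 0.3 mm in the wrist view after I let go of the knob. I could not see them again once the upper half was down.
- **Upper half:** wrist depth shows it flat, with its top at 74.4 mm (74 mm expected) and no slope towards the hinge.
- **Pin depth:** by the arm's position the pin's end is about 29 mm above the bench, so it is about 35 mm into the base hole with the collar seated. The tool stands upright.
- **Force and grip:** the arm presses down with about 17 N, and the fingers are on the knob with a 23 mm opening.
- **Side load:** about 7 N towards the robot stayed on the pin after a small correction. The pin may be leaning on the side of its hole, but it was within about 1 mm of where I measured the hole.
- **Camera differences:** the cameras differed by up to about 3 mm when locating things, so I used the wrist camera and corrected against the pin it could see in the gripper.
- **Other things on the bench:** I kept the arm clear of the clip, marker, bottle, label roll and orange look-alikes. I did not measure their positions again at the end.

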